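# Chock a solder reel on the feed ramp

### The arm

A 7-joint arm with a two-finger parallel gripper is mounted at the origin on a cart in front of the work surface, level with it; the furniture and walls round the work are solid. World frame = base frame: x ahead of the robot, y to its left, z up, the work surface at z = 0. Lengths are in mm, angles in rad, forces in N, time in s.
With the tool pointing down it reaches from about 425 to 975 mm from the base axis. Payload 16.7 kg.
Tool frame: the origin (TCP) lies midway between the tips of the shut fingers; the grasp point (between the pads) lies 19 mm behind it; x points along the fingers, y is the direction in which the jaws open and shut, and the axes are right-handed (so a half turn about x gives the same grasp; the last joint's range is limited). The gripper opens to 85 mm and grips with 20 to 120 N. Pads are 22 mm wide; open, the fingers measure 114 mm over their backs; the gripper's body (76 mm by 85 mm) begins 54 mm behind the grasp point. The pads swing forward as they close: fully open they stand 13 mm farther back than shut.
Start: joints at [0.97, 0.426, 0.074, 1.606, -0.034, 1.111, -0.067], TCP at [294.66, -607.248, 206.302] pointing down, gripper open.
Joint ranges: [-2.85, 2.85], [-0.5, 2.14], [-1.23, 1.37], [0.21, 2.46], [-1.02, 4.16], [0.16, 2.05], [-2.73, 2.73]. Speed limits (rad/s): [1.89, 1.89, 2.39, 2.39, 3.01, 3.01, 3.01].

### API

Orientations are given as a rotation vector (axis times angle).
In Python, from cell import ctrl, cams, spotter gives the robot as it stands. The module is installed in compiled form; this text tells all that it offers.
- The arm moves only by the shell command python3 -m creep 'ROWS' [FORCE]. ROWS is text: rows parted by semicolons, each of 7 numbers parted by spaces: the shift along the tool's x, y, z in units of 60 mm (1.0 is 60 mm), then the turn, a rotation vector about the tool's x, y, z in units of 10 degrees (1.0 is 10 degrees), then the finger opening in mm, from 0 to 85.4. A call has 1 to 10 rows; each row shifts and turns the commanded pose from where the row before left it, along the tool's axes as they then stand; what a row does not reach is not made up. A row lasts 1/8 s, in which the tool goes at most 62.5 mm and 10.7 degrees, less where a joint would pass 70% of its speed; a pose out of reach is approached as far as the arm can. A call is refused whole if a number of a shift passes 1 or a number of a turn 1, either way. A call with a gripper value outside its range is refused whole. The fingers move at their own pace and stop on an object; FORCE is the grip in N (left out, the last holds). Time passes only in rows, so rows that do not move let the fingers close. It gives the time, the measured TCP pose, the force and the opening at its end, in the units of the state.
- ctrl.sense(): the state, without advancing time (a new reading comes with each control period).
- cams.capture(name): name is "scene" or "top" or "wrist"; returns a dict with "image" (400x640x3 uint8, red, green, blue), "fx", "fy", "cx", "cy" (pixels), "extrinsics" (4x4, takes a point from world to camera coordinates). Camera axes: x right, y up, looking along -z (the intrinsics and any distortion apply to the point x, -y, -z); pixel columns grow to the right and rows downward; lengths in mm; the calibration is good to about 2 mm. A picture is of the moment at which its call begins. There is no depth.
- ctrl.close_job(): hands the job in, once; it reports no verdict.
Trained networks look in the newest picture that a camera, given by its name, has taken for a name from the list of things; names that differ only in an ending like _2 or _b are one class to them, and where a whole thing is asked for, a point or a joint stands for the part that bears it (a point fixed in the world has none). Each returns a list of dicts, best first, with "conf" (0 to 1); they miss things now and then, are a little off and sometimes report something else, mostly with a low value. They report only what shows in the picture. A call takes as long as a camera call.
- spotter.outline_of(camera, target): "region" (400x640 bool, what is visible of it) and "point" ([column, row] in pixels, amid what is visible of it).
The state is a dict: "time_s": time; "joints": joint angles; "qvel": joint speeds; "joint_torque": joint torques, N m; "tcp_pos": TCP position; "tcp_rot": TCP orientation; "contact_force": force on the tool from outside, world axes, zero at the start; "torque": the same for the moment, N m; "width": opening from 0.0 (shut) to 1.0 (fully open).
Only numpy, scipy, OpenCV 4.12 (cv2) and the standard library are available. Lean on these libraries where they do the work, as an engineer would, in place of code of your own. Each camera call takes 0.05 s, during which the arm holds its last target.

### The job

Get the solder reel ready on the sloping feed ramp: first set the loose wedge chock on the ramp's rubber pad with its thin toe pointing straight uphill. Then lift the reel by its rim out of the storage rack, put it down on the low two-dowel rest, take it again across its two flat flange faces, and stand it on its edge on the ramp just uphill of the chock, its axle across the ramp; let go only once it bears on the chock, so that it never rolls free and stays put. Leave the heat sink, the round tin and the small card box where they are.

Things in the scene. Friction and masses are not known exactly. Their poses are not given: they have to be found in the camera images.
- ramp: Fixed grey metal feed ramp, 240 x 120 mm, straight plane deck sloping 0.12 rad (7 degrees): the deck rises along the ramp's +x. Origin on the worktop under the pad's centre; z up. A 5 mm high lip runs along each long edge, and a 17 mm high stop across the low end, 117 mm downhill of the pad centre.
- ramp_pad (a point): Centre of the black rubber pad (56 mm along the slope x 70 mm across) set flush in the ramp's deck, halfway along it, 30 mm above the worktop. Frame: x uphill along the deck, y across the ramp, z square to the deck (tilted back 0.12 rad from vertical).
- chock: Loose black rubber wedge (starts on the dark mat), about 0.1 kg, 40 mm long (x), 44 wide (y), 24 high, thin steel plate on top. Origin: centre of its underside. From the thin toe (3 mm thick, x = +20 mm) a flat 45 degree face rises to the top edge at x = -1 mm; the flat top ends at the upright back, x = -20 mm. Grip it across its width over the tall back half.
- chock_toe (a point): Middle of the chock's toe edge at its underside, 20 mm along +x from the chock's origin. When the reel stands on the same deck and touches the 45 degree face, the reel's axle is 34 mm along +x from the chock's origin (14 mm beyond this point).
- reel: Loose light grey reel of solder wire, 110 g to within 30 per cent, 52.6 mm in diameter and 24 mm wide over its two flat flanges; rolls freely on its rim. Origin: centre of one flange face; z is the reel's axle (from that face towards the other), so horizontal while the reel stands on edge. It starts on edge in the rack.
- reel_center (a point): Centre of the reel, midway between the flanges on the axle (12 mm from the body's origin along its z). 26.3 mm above whatever flat the reel stands on.
- rack: Fixed dark steel storage rack holding the reel: base 70 (x) x 40 (y) x 6 mm, two dowels, two upright side plates 44 mm long (x), 4 mm thick, 28 mm apart, tops 64 mm above the worktop, which hide the reel's flanges. The rim sticks out 4 mm past the plates at both slot ends (+x, -x): grip it there across its diameter. Origin: centre of the underside; the reel's axle lies along y.
- rack_seat (a point): Where the centre of the reel lies in the rack, 35 mm above the worktop.
- rest: Fixed low plywood rest without side plates: base 70 (x) x 44 (y) x 6 mm and two wooden dowels 10 mm thick, 38 mm long, lying along y at x = -20 and +20 mm, their tops 16 mm above the worktop. A reel put on edge between the dowels, axle along the rest's y, sits there without rolling. Origin: centre of the underside.
- rest_seat (a point): Where the centre of the reel lies when it sits on the rest's dowels, 35 mm above the worktop.
- driver_rack: Fixed stand full of upright screwdrivers on the worktop, 254 mm (x) x 77 mm (y), deck 122 mm high, the drivers standing up to about 0.1 m higher; origin at the centre of its underside. Not part of the job: carry the reel round its front.
- heat_sink: Bystander: loose finned aluminium heat sink 30 x 35 x 18 mm; origin at the centre of its underside.
- tip_tin: Bystander: loose round tin 31 mm across, 14 mm high; origin at the centre of its underside.
- fuse_pack: Bystander: loose small card box 30 x 50 x 16 mm; origin at the centre of its underside.

How it is judged (in metres and radians):
On the way, in this order (a step that is already met when the one before it is completed fails the run):
1. the chock lies on the ramp's pad, toe uphill, let go, with the reel not yet on the ramp (x of chock in the frame of ramp_pad between -0.02 and 0.02 m and y of chock in the frame of ramp_pad between -0.015 and 0.015 m and z of chock in the frame of ramp_pad between -0.004 and 0.004 m and x of chock_toe in the frame of ramp_pad above 0 m and angle between the x axis of chock and the x axis of ramp_pad, either way round below 0.25 rad and angle between the z axis of chock and the z axis of ramp_pad, either way round below 0.08 rad and contact force between the fingers and chock below 0.05 N and linear speed of chock below 0.01 m/s and distance between reel_center and ramp_pad above 0.12 m), for 0.2 s.
2. the reel sits on the rest's dowels, let go (distance between reel_center and rest_seat below 0.006 m and contact force between the fingers and reel below 0.05 N and linear speed of reel below 0.01 m/s), for 0.2 s.
3. the reel, still held across its flanges, stands on the ramp against the chock (x of chock in the frame of ramp_pad between -0.02 and 0.02 m and y of chock in the frame of ramp_pad between -0.015 and 0.015 m and z of chock in the frame of ramp_pad between -0.004 and 0.004 m and x of chock_toe in the frame of ramp_pad above 0 m and angle between the x axis of chock and the x axis of ramp_pad, either way round below 0.25 rad and angle between the z axis of chock and the z axis of ramp_pad, either way round below 0.08 rad and angle between the z axis of reel and the y axis of ramp_pad, either way round below 0.2 rad and x of reel_center in the frame of chock between 0.0269 and 0.0409 m and y of reel_center in the frame of chock between -0.014 and 0.014 m and z of reel_center in the frame of ramp_pad between 0.0213 and 0.0313 m and contact force between the fingers and reel above 0.3 N), for 0.05 s.
At the end, for the whole second after the job is handed in: Chock flat on the ramp within 20 mm along and 15 mm across of the pad centre, toe uphill within 0.25 rad; reel on its edge on the deck, axle within 0.2 rad of straight across, within 14 mm of the chock's middle and 7 mm of touching its sloping face; both let go and at rest (x of chock in the frame of ramp_pad between -0.02 and 0.02 m and y of chock in the frame of ramp_pad between -0.015 and 0.015 m and z of chock in the frame of ramp_pad between -0.004 and 0.004 m and x of chock_toe in the frame of ramp_pad above 0 m and angle between the x axis of chock and the x axis of ramp_pad, either way round below 0.25 rad and angle between the z axis of chock and the z axis of ramp_pad, either way round below 0.08 rad and angle between the z axis of reel and the y axis of ramp_pad, either way round below 0.2 rad and x of reel_center in the frame of chock between 0.0269 and 0.0409 m and y of reel_center in the frame of chock between -0.014 and 0.014 m and z of reel_center in the frame of ramp_pad between 0.0233 and 0.0293 m and linear speed of each of reel, chock below 0.01 m/s and angular speed of reel below 0.2 rad/s and contact force between the fingers and reel below 0.05 N and contact force between the fingers and chock below 0.05 N).
It fails at once if the reel is let go on the ramp clear of the chock and rolls (contact force between reel and ramp above 0.05 N and contact force between the fingers and reel below 0.05 N and not (x of reel_center in the frame of chock between 0.0239 and 0.0439 m)).
It fails at once if the reel falls over onto the worktop (height (world z) of reel_center below 0.02 m).
It fails at once if a bystander is moved more than 20 mm (distance of any of heat_sink, tip_tin, fuse_pack from where it was at the start of the episode above 0.02 m).
It also fails if it takes over 69 s, if anything falls off the work surface, if the arm or the gripper's body presses on something with over 40 N, if the wrist force passes 120 N, or if a joint passes its speed limit or range.

## Working session

There is one attempt and no reset: what is moved stays moved. The work goes in short steps, Python scripts to look and compute and a shell command to move; the robot and the scene stay as the last step left them, time stands still between calls to the robot, and variables do not carry over. Pictures are saved under pics/ and viewed, and the job is handed in when it is done.

```bash
mkdir -p pics; ls
python3 - <<'E'
from cell import ctrl,cams,spotter
import cv2,numpy as np
print(ctrl.sense())
for n in ["scene","top","wrist"]:
    c=cams.capture(n)
    cv2.imwrite(f"pics/{n}0.png",c["image"][:,:,::-1])
    print(n,c["fx"],c["fy"],c["cx"],c["cy"],np.round(c["extrinsics"],3).tolist(), [k for k in c])
E
```

```text
pics
{'time_s': 0.0, 'joints': array([ 0.96947224,  0.42675502,  0.07383762,  1.60661169, -0.03411967,
        1.11083333, -0.06711448]), 'qvel': array([-2.14775783e-03,  2.19872566e-04, -1.22994414e-03,  4.81056655e-04,
       -9.02314877e-05,  3.91427952e-04,  9.62792033e-04]), 'joint_torque': array([ 1.19637381e-03, -9.49828005e+01,  3.76099035e+00, -4.63501382e+01,
        1.91642123e-02,  1.01079841e-02,  2.23983068e-05]), 'tcp_pos': array([ 294.49410703, -606.86151731,  205.59281119]), 'tcp_rot': array([ 1.97078806,  0.45430906, -1.97155215]), 'contact_force': array([-0.41399544, -0.52362358,  0.74785307]), 'torque': array([0.03448464, 0.02372478, 0.01275756]), 'width': 1.001746897581836}
scene 442.9831239752294 442.9831239752294 325.3561395217718 202.86759843903457 [[-0.652, -0.758, -0.019, 296.896], [0.351, -0.324, 0.879, -255.965], [-0.672, 0.566, 0.477, -1099.696], [0.0, 0.0, 0.0, 1.0]] ['image', 'fx', 'fy', 'cx', 'cy', 'extrinsics']
top 397.3875169889529 397.3875169889529 318.32009835198227 197.5022303456074 [[0.025, -1.0, -0.004, -62.667], [0.997, 0.024, 0.077, -515.598], [-0.077, -0.005, 0.997, -1624.724], [0.0, 0.0, 0.0, 1.0]] ['image', 'fx', 'fy', 'cx', 'cy', 'extrinsics']
wrist 307.8706837558928 307.8706837558928 316.38628478964176 196.5897611054947 [[0.435, -0.9, -0.003, -674.32], [0.851, 0.412, -0.324, 42.112], [0.293, 0.139, 0.946, -382.829], [0.0, 0.0, 0.0, 1.0]] ['image', 'fx', 'fy', 'cx', 'cy', 'extrinsics']
```

View pics/scene0.png

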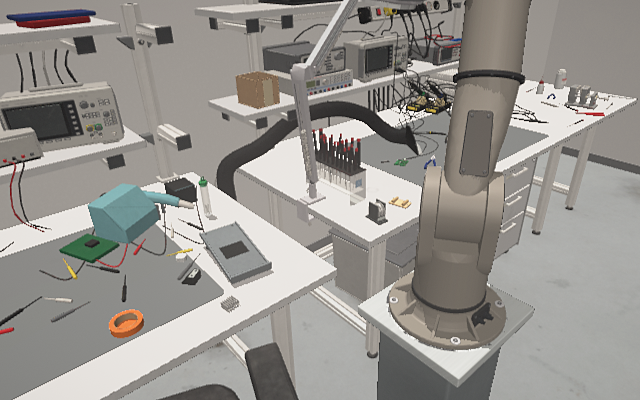

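View pics/top0.png

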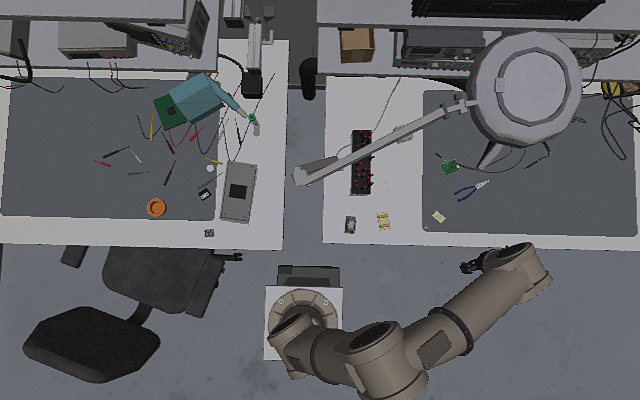

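View pics/wrist0.png

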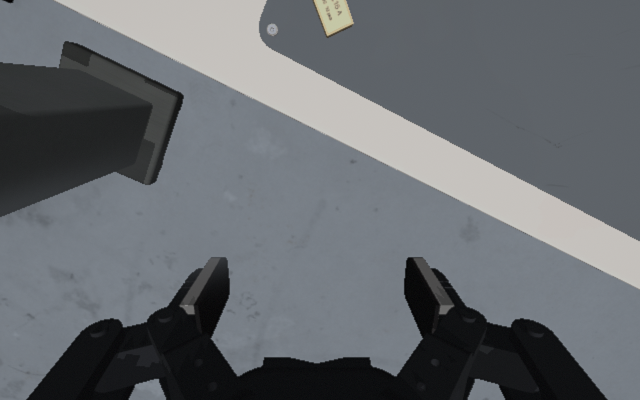

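The scene picture shows the ramp on the left bench at (237,250), with the chock at (190,268) beside it. On the right bench the rack with the reel is at (377,210), the rest at (400,202) and the drivers at (342,165). In the top picture the ramp is at (238,192), chock (205,195), heat sink (209,232), rack (350,225), rest (383,220) and fuse box (438,216). The wrist picture shows the fuse box at (335,15).

```bash
cat > h.py <<'E'
from cell import ctrl,cams,spotter
import cv2,numpy as np
from scipy.spatial.transform import Rotation as R
np.set_printoptions(precision=3,suppress=True)
def cap(n,save=None,zoom=None):
    c=cams.capture(n)
    if save:
        im=c["image"][:,:,::-1]
        if zoom:
            u,v,w=zoom; im=im[max(0,int(v-w*.4)):int(v+w*.4),max(0,int(u-w/2)):int(u+w/2)]; im=cv2.resize(im,(800,int(800*im.shape[0]/im.shape[1])),interpolation=cv2.INTER_CUBIC)
            if im.shape[0]>600: im=im[:600]
        cv2.imwrite(f"pics/{save}.png",im)
    return c
def ray(c,u,v):
    E=np.array(c["extrinsics"]); d=np.array([(u-c["cx"])/c["fx"],-(v-c["cy"])/c["fy"],-1.0])
    Rm=E[:3,:3]; o=-Rm.T@E[:3,3]; return o,Rm.T@d
def onz(c,u,v,z,n=None,p=None):
    o,d=ray(c,u,v)
    if n is None: n=np.array([0,0,1.]);p=np.array([0,0,z])
    return o+d*(n@(p-o))/(n@d)
def proj(c,P):
    E=np.array(c["extrinsics"]); P=np.atleast_2d(P)@E[:3,:3].T+E[:3,3]
    return np.c_[c["cx"]+c["fx"]*P[:,0]/-P[:,2], c["cy"]-c["fy"]*P[:,1]/-P[:,2]]
def st():
    s=ctrl.sense(); T=R.from_rotvec(s["tcp_rot"]); print("t",round(s["time_s"],2),"pos",s["tcp_pos"],"F",s["contact_force"],"w",round(s["width"]*85.4,1)); print(T.as_matrix()); print("q",s["joints"]); return s,T
def goto(pos,Rt=None):
    """needed shift in tool units & turn"""
    s=ctrl.sense(); T=R.from_rotvec(s["tcp_rot"]); d=T.inv().apply(np.array(pos)-s["tcp_pos"])/60
    print("shift(units)",d, "turn(10deg)", None if Rt is None else (T.inv()*Rt).as_rotvec()*18/np.pi)
def down(jaw):  # tool x down, y along jaw angle (world) rad
    y=np.array([np.cos(jaw),np.sin(jaw),0]); x=np.array([0,0,-1.]); return R.from_matrix(np.c_[x,y,np.cross(x,y)])
def det(cam,c,name,z,n=2,minconf=.2):
    for r in spotter.outline_of(cam,name)[:n]:
        if r["conf"]<minconf: continue
        m=r["region"].astype(np.uint8); cs,_=cv2.findContours(m,0,2); k=max(cs,key=cv2.contourArea)
        box=cv2.boxPoints(cv2.minAreaRect(k)); W=np.array([onz(c,u,v,z) for u,v in box])
        print(name,"conf %.2f"%r["conf"],"px",np.round(r["point"],1),"area",int(m.sum()),"cen",onz(c,*r["point"],z)[:2],"boxc",W[:,:2].mean(0),"sides",np.linalg.norm(W[1]-W[0]),np.linalg.norm(W[2]-W[1]),"ang",np.arctan2(*(W[1]-W[0])[[1,0]]),np.arctan2(*(W[2]-W[1])[[1,0]]))
E
python3 - <<'E'
from h import *
st()
c=cap("top")
for n,z in [("ramp",30),("chock",24),("rack",64),("rest",16),("reel",61),("driver_rack",122),("heat_sink",18),("tip_tin",14),("fuse_pack",16)]: det("top",c,n,z)
cap("top","topL",(205,195,140)); cap("top","topR",(390,200,140))
E
```

```text
t 0.15 pos [ 294.517 -606.981  205.782] F [-0.243  0.558  0.455] w 85.3
[[-0.001  0.437 -0.9  ]
 [ 0.001 -0.9   -0.437]
 [-1.    -0.001  0.   ]]
q [ 0.969  0.427  0.074  1.606 -0.034  1.111 -0.067]
ramp conf 0.97 px [240.1 191.4] area 1724 cen [533.516 272.797] boxc [534.457 284.117] sides 242.80409755633863 126.47287580555435 ang -0.0944347605546025 -1.6855969542699067
rack conf 0.65 px [347.4 228.3] area 75 cen [ 392.852 -169.59 ] boxc [ 408.607 -176.867] sides 66.93486803707812 33.9830468827505 ang -0.05184448212889412 -1.6174645030250887
rest conf 0.57 px [385.8 221.3] area 150 cen [ 425.634 -330.728] boxc [ 429.231 -321.509] sides 39.793017150647245 66.93492507502718 ang -1.3491336730832604 -2.932376567548025
reel conf 0.63 px [351.5 221.1] area 70 cen [ 422.078 -185.698] boxc [ 408.435 -183.942] sides 24.090548064753854 44.03189912905668 ang -1.546125123191744 -3.123750290213519
heat_sink conf 0.51 px [208.5 234.3] area 51 cen [354.141 398.321] boxc [363.626 396.695] sides 33.00422010794954 24.62744897058833 ang -1.5460366026681698 -3.096419608851523
```

View pics/topL.png

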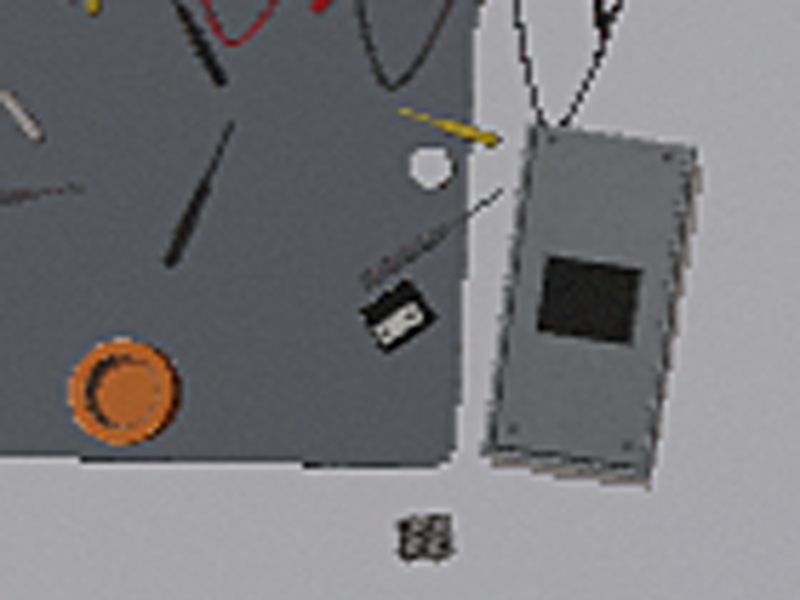

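View pics/topR.png

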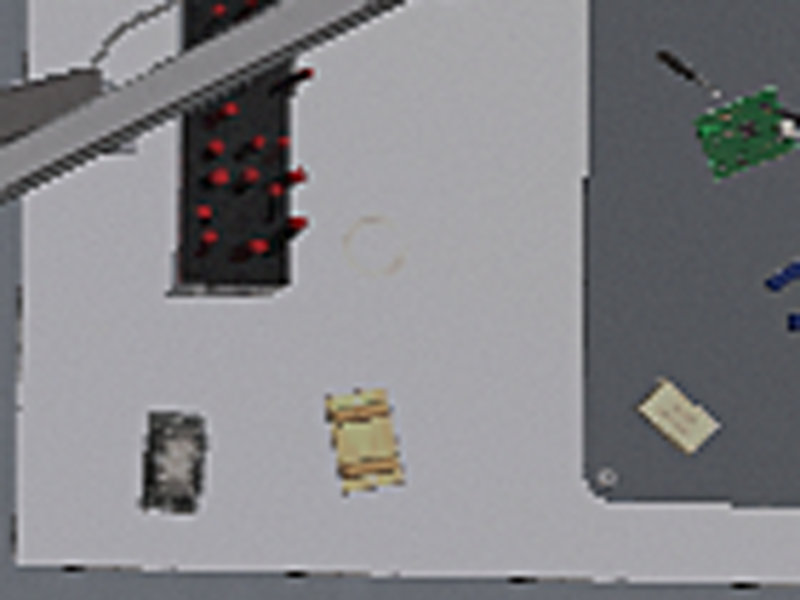

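Zoomed top view: the chock at (400,317) has its plate (tall half) at lower right, the tin is at (430,165), the heat sink at (425,537) and the ramp with its black pad at (590,300). On the right side the rack is at (175,460), the rest at (365,440), the fuse box at (680,415), and the driver rack stands behind the rack.

Run:
```python
from h import *
s,T=st()
for n in ["scene","top","wrist"]:
    c=cap(n); E=c["extrinsics"]; o=-E[:3,:3].T@E[:3,3]; print(n,o,"view",-E[2,:3])
    if n=="wrist": print("cam in tool",T.inv().apply(o-s["tcp_pos"]), T.inv().apply(-E[2,:3]))
    if n=="top":
        Z=lambda u,v,w,h:(w+u/5.714,h+v/5.714)
        L=lambda u,v,z:onz(c,*Z(u,v,135,139),z)
        Rr=lambda u,v,z:onz(c,*Z(u,v,320,144),z)
        print("pad",L(590,300,30),"chock",L(398,317,12),"tin",L(430,167,14),"hs",L(425,537,18))
        print("ramp corners", [L(*p,20) for p in [(537,125),(695,150),(650,485),(487,455)]])
        print("rack",Rr(175,462,50),"rest",Rr(365,440,10),"fuse",Rr(680,415,16),"driver corner",Rr(180,285,122),Rr(290,285,122))
        print("bench edges R",Rr(20,560,0),"L",L(460,460,0))
c=cap("scene","sc_z1",(225,255,140));print("lamp base",onz(c,312,197,0)); cap("scene","sc_z2",(370,190,140))
```

```text
t 0.75 pos [ 294.677 -607.241  206.311] F [-0.528  0.455  0.623] w 85.3
[[ 0.     0.437 -0.9  ]
 [ 0.    -0.9   -0.437]
 [-1.    -0.    -0.   ]]
q [ 0.97   0.426  0.074  1.606 -0.034  1.111 -0.067]
scene [-455.459  764.759  755.446] view [ 0.672 -0.566 -0.477]
top [ 390.561  -58.882 1659.365] view [ 0.077  0.005 -0.997]
pad [532.906 280.385  30.   ] chock [518.626 423.626  12.   ] tin [629.088 404.763  14.   ] hs [359.641 394.949  18.   ]
ramp corners [array([661.009, 326.333,  20.   ]), array([645.394, 210.301,  20.   ]), array([401.013, 233.803,  20.   ]), array([419.697, 352.319,  20.   ])]
rack [ 407.07  -183.322   50.   ] rest [ 426.79  -323.754   10.   ] fuse [ 450.305 -549.939   16.   ] driver corner [ 526.363 -178.931  122.   ] [ 528.188 -253.603  122.   ]
bench edges R [333.765 -75.938   0.   ] L [415.92  376.911   0.   ]
wrist [ 369.704 -571.628  374.585] view [-0.293 -0.14  -0.946]
cam in tool [-168.271    0.706  -83.054] [ 0.946 -0.002  0.324]
lamp base [ 675.439 -124.952    0.   ]
```

View pics/sc_z1.png

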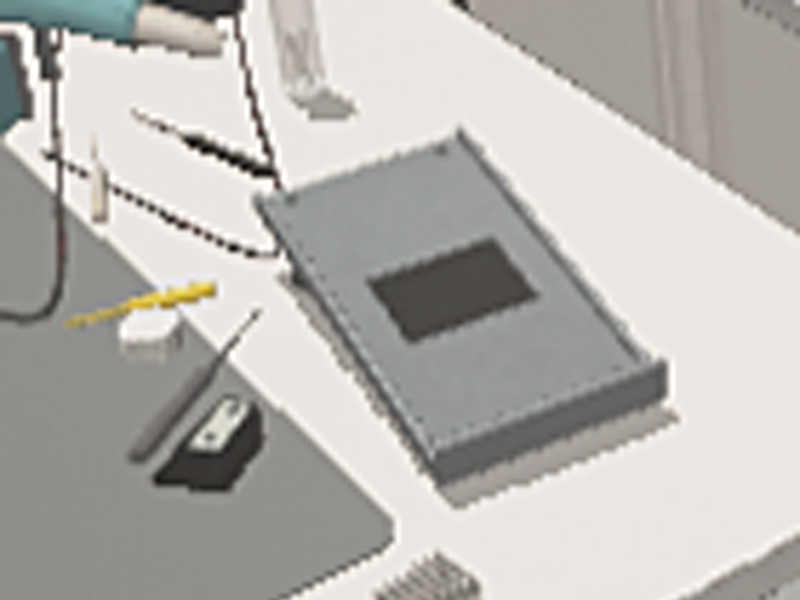

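View pics/sc_z2.png

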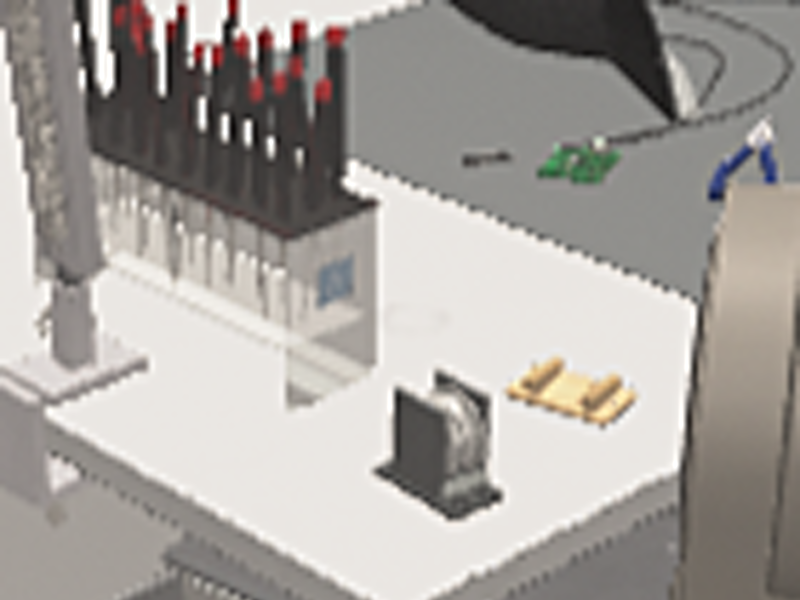

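The stop is at the near end, so the ramp's uphill is about world +x. The chock's toe points up-left in the top view, about 0.6 rad. Next I swing the arm round the front.

```bash
python3 -m creep '-0.15 -0.57 -0.78 0 0 0 85; -0.15 -0.57 -0.78 0 0 0 85; -0.15 -0.57 -0.78 0 0 0 85; -0.15 -0.57 -0.78 0 0 0 85; -0.15 -0.57 -0.78 0 0 0 85'; python3 -c "
from h import *
st()"
```

```text
time_s: 1.62
tcp_pos: [431.2, -349.5, 251.9]
tcp_rot: [1.971, 0.452, -1.97]
contact_force: [1.6, -0.6, 0.0]
width: 0.992
t 1.62 pos [ 431.248 -349.547  251.9  ] F [ 1.627 -0.644  0.021] w 84.7
[[ 0.001  0.437 -0.9  ]
 [-0.    -0.9   -0.437]
 [-1.     0.001 -0.   ]]
q [ 0.612  0.193 -0.054  1.82   0.012  1.128 -0.565]
```

```bash
python3 -m creep '0 -0.87 -0.47 0 0 0 85; 0 -0.87 -0.47 0 0 0 85; 0 -0.87 -0.47 0 0 0 85; 0 -0.87 -0.47 0 0 0 85; 0 -0.87 -0.47 0 0 0 85; 0 -0.87 -0.47 -0.5 0 0 85; 0 -0.87 -0.47 -0.5 0 0 85; 0.3 -0.8 -0.47 0 0 0 85; 0.3 -0.8 -0.47 0 0 0 85; 0.3 -0.8 -0.47 0 0 0 85'; python3 -c "
from h import *
st()"
```

```text
time_s: 2.88
tcp_pos: [427.4, 231.6, 197.2]
tcp_rot: [1.864, 0.603, -1.862]
contact_force: [1.1, -0.5, 0.1]
width: 0.993
t 2.88 pos [427.415 231.608 197.205] F [ 1.102 -0.487  0.095] w 84.8
[[ 0.001  0.586 -0.811]
 [ 0.    -0.811 -0.586]
 [-1.     0.    -0.001]]
q [-0.081  0.171 -0.602  1.999  0.115  1.003 -1.683]
```

```bash
python3 -m creep '0.2 -0.4 -0.73 0 0 0 70; 0.2 -0.4 -0.73 0 0 0 70; 0.2 -0.4 -0.73 0 0 0 70; 0.2 -0.4 -0.73 0 0 0 70; 0 0 0 0 0 0 70'; python3 -c "
from h import *
st()
c=cap('wrist','w1')
for n,z in [('ramp',30),('chock',24),('heat_sink',18),('tip_tin',14)]: det('wrist',c,n,z)
"
```

```text
time_s: 3.5
tcp_pos: [512.8, 413.4, 147.5]
tcp_rot: [1.86, 0.607, -1.864]
contact_force: [-0.9, -0.0, 0.1]
width: 0.816
t 3.5 pos [512.802 413.367 147.517] F [-0.872 -0.04   0.106] w 69.7
[[-0.002  0.588 -0.809]
 [ 0.001 -0.809 -0.588]
 [-1.    -0.002  0.002]]
q [-0.353  0.516 -0.578  1.668  0.313  1.053 -1.97 ]
ramp conf 0.65 px [454.7 220.8] area 25201 cen [561.341 276.913] boxc [527.565 275.735] sides 242.91672098903302 139.802294395804 ang -0.18442615026643985 -1.6974226107194244
chock conf 0.77 px [310.  165.6] area 2081 cen [520.775 427.126] boxc [522.736 426.156] sides 43.392068292802776 45.39693701859124 ang -0.9433574671475443 -2.495048133984475
heat_sink conf 0.65 px [254.7 283. ] area 534 cen [372.121 398.123] boxc [367.278 396.907] sides 39.67456539133341 29.880826414592335 ang 0.1885125264664058 -1.4388291416067225
tip_tin conf 0.88 px [396.6  85.9] area 1045 cen [626.66  404.986] boxc [628.721 404.47 ] sides 31.588449125099615 31.26867256882196 ang -0.9441812488601863 -2.409907703123177
```

View pics/w1.png

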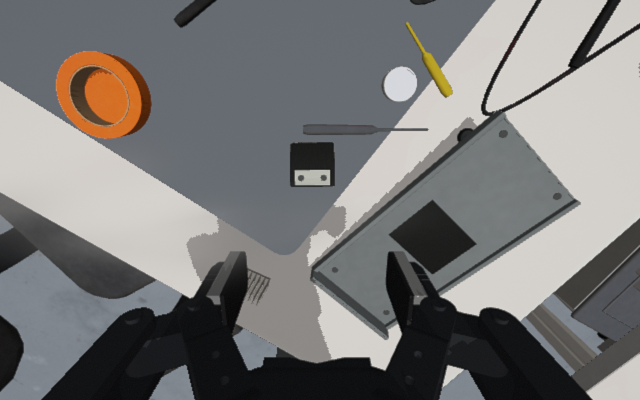

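The picture shows the chock at (312,165), plate end towards the robot (row 187) and toe towards row 142, already square with the jaws. The heat sink is at (258,285), left of the ramp's low end.

```bash
python3 -c "
from h import *
c=cap('wrist','w1c',(312,165,100))
cap('wrist','w1p',(440,230,280))
"
```

```text
(no output)
```

View pics/w1c.png

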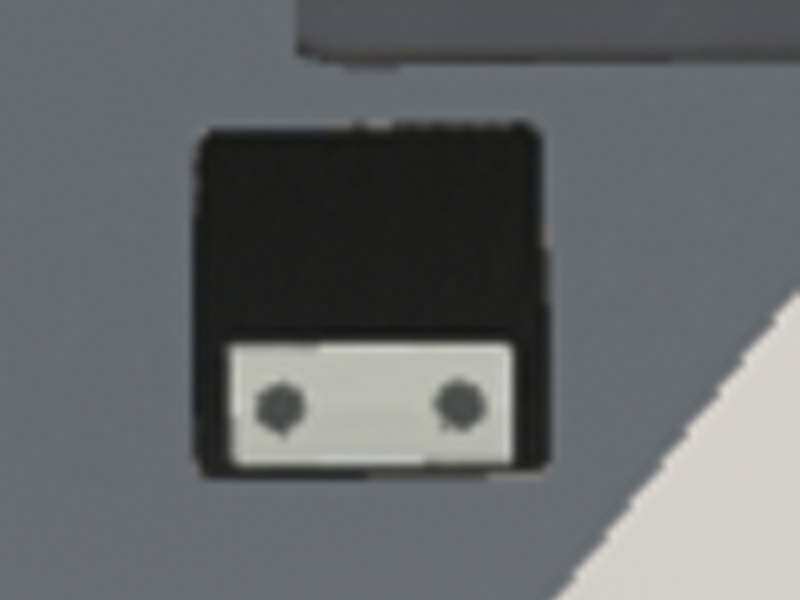

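View pics/w1p.png

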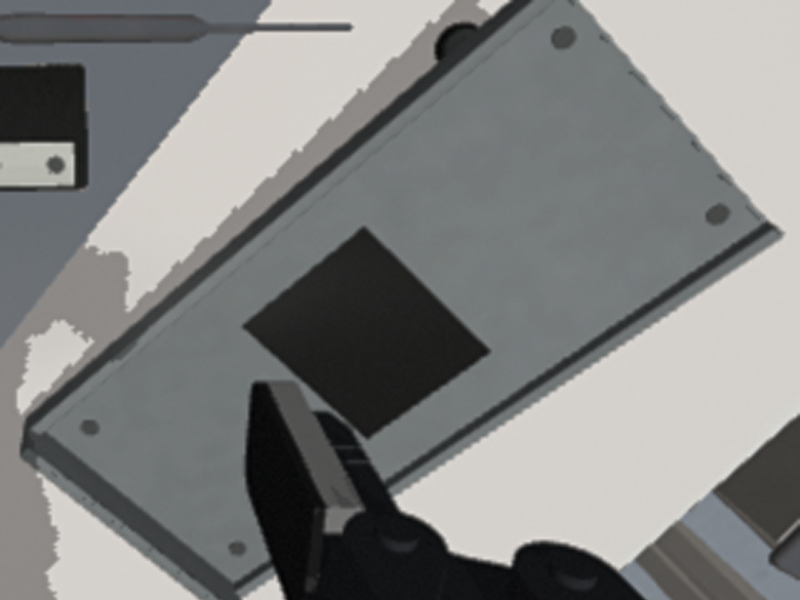

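Run:
```python
from h import *
from scipy.optimize import least_squares
c=cap("wrist")
k=[(262+u/8,125+v/8) for u,v in [(198,132),(540,125),(550,470),(197,478)]]
W=np.array([onz(c,*p,z) for p,z in zip(k,[1.5,1.5,24,24])]);print(W)
t=(W[0]+W[1])/2;b=(W[2]+W[3])/2;print("toe",t,"back",b,"len",np.linalg.norm((t-b)[:2]),"w",np.linalg.norm(W[0]-W[1]),np.linalg.norm(W[2]-W[3]))
# width-dir yaw
for a,bb in ((W[0],W[1]),(W[3],W[2])): print("ydir ang",np.arctan2(*(a-bb)[[1,0]])-np.pi/2)
print("axis ang",np.arctan2(*(t-b)[[1,0]]), "origin",(t+b)/2)
s=2.857
pp=np.array([(300+u/s,118+v/s) for u,v in [(363,227),(243,325),(368,438),(490,350)]])
L=np.array([[28,35,0],[-28,35,0],[-28,-35,0],[28,-35,0]])
def f(p):
    Rm=R.from_euler('ZY',[p[2],-.12]); return (proj(c,Rm.apply(L)+[p[0],p[1],30])-pp).ravel()
r=least_squares(f,[533,280,-.1]);print("pad",r.x,r.fun)
```

```text
[[523.686 454.174   1.5  ]
 [549.997 419.129   1.5  ]
 [518.568 395.413  24.   ]
 [492.024 430.518  24.   ]]
toe [536.842 436.652   1.5  ] back [505.296 412.966  24.   ] len 39.448170407889954 w 43.82263222730092 44.01060263220261
ydir ang 0.6439853569539973
ydir ang 0.6473909990785094
axis ang 0.6440464017156207 origin [521.069 424.809  12.75 ]
pad [533.111 281.231  -0.119] [ 0.196 -0.453 -0.626  0.339 -0.201  0.2    0.6    0.042]
```

Run:
```python
from h import *
goto([513.0,418.8,3],down(-0.926))
```

```text
shift(units) [ 2.45  -0.131 -0.079] turn(10deg) [-0.111 -0.005 -0.003]
```

```bash
python3 -m creep '0.5 -0.13 -0.08 -0.11 0 0 66; 0.8 0 0 0 0 0 66; 0.6 0 0 0 0 0 66; 0.35 0 0 0 0 0 66; 0.2 0 0 0 0 0 66; 0 0 0 0 0 0 66'
python3 - <<'E'
from h import *
st(); goto([513.0,418.8,3],down(-0.926))
cap("wrist","w2")
E
```

```text
time_s: 4.65
tcp_pos: [512.7, 419.6, 2.5]
tcp_rot: [1.851, 0.619, -1.851]
contact_force: [0.2, -0.1, -0.0]
width: 0.769
t 4.65 pos [512.729 419.58    2.523] F [ 0.164 -0.136 -0.022] w 65.7
[[ 0.     0.601 -0.799]
 [ 0.    -0.799 -0.601]
 [-1.    -0.    -0.   ]]
q [-0.414  0.685 -0.51   1.747  0.434  0.824 -2.054]
shift(units) [-0.008  0.013  0.004] turn(10deg) [ 0.003 -0.     0.   ]
```

View pics/w2.png

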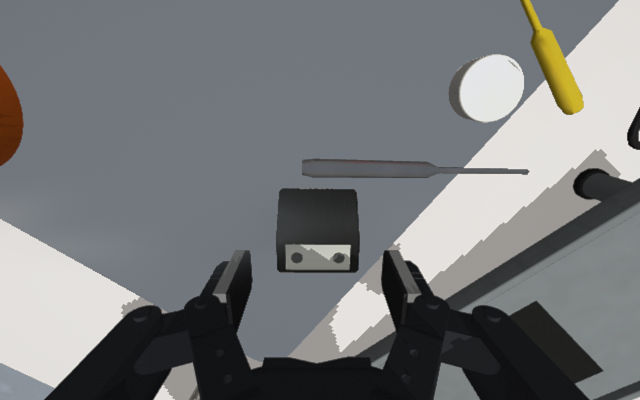

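The jaws straddle the chock's plate half (rows 245–272), clear of the screwdriver. Closing.

```bash
python3 -m creep '0 0 0 0 0 0 40; 0 0 0 0 0 0 30; 0 0 0 0 0 0 30; 0 0 0 0 0 0 30; 0 0 0 0 0 0 30' 40; python3 -m creep '-0.2 0 0 0 0 0 30; -0.5 0 0 0 0 0 30; -0.6 0 0 0 0 0 30; 0 0 0 0 0 0 30'
python3 - <<'E'
from h import *
st()
c=cap("wrist","w3",(316,260,160))
E
```

```text
time_s: 5.32
tcp_pos: [512.6, 419.5, 2.4]
tcp_rot: [1.851, 0.619, -1.851]
contact_force: [0.2, -0.0, -0.3]
width: 0.347
time_s: 5.82
tcp_pos: [513.9, 421.0, 84.1]
tcp_rot: [1.856, 0.621, -1.847]
contact_force: [0.5, 0.4, -0.2]
width: 0.349
t 5.83 pos [513.928 420.959  84.121] F [ 0.523  0.42  -0.196] w 29.8
[[ 0.004  0.601 -0.799]
 [ 0.003 -0.799 -0.601]
 [-1.    -0.    -0.005]]
q [-0.381  0.588 -0.556  1.707  0.37   0.947 -2.004]
```

View pics/w3.png

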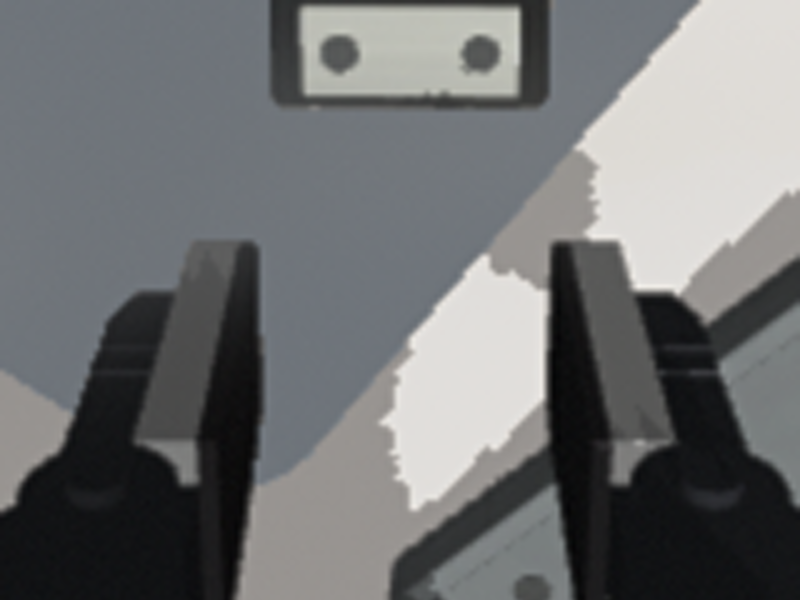

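The jaws closed to 30 mm without touching: the chock at (410,50) in the zoom lies ahead of the fingers. I'll check the camera-to-tool projection.

Run:
```python
from h import *
s,T=st()
c=cap("wrist","w3b")
E=c["extrinsics"]; o=-E[:3,:3].T@E[:3,3]; print("cam in tool",T.inv().apply(o-s["tcp_pos"]), T.inv().apply(-E[2,:3]))
Z=lambda p:(p[:,0]-236)*5,(lambda p:p)
for P in [(0,15,11),(0,15,-11),(0,-15,-11),(0,-15,11),(-40,15,0)]:
    print(P,proj(c,T.apply(P)+s["tcp_pos"]))
k=np.array([(262+u/8,125+v/8) for u,v in [(198,132),(540,125),(550,470),(197,478)]])
det('wrist',c,'chock',24)
det('wrist',c,'tip_tin',14); det('wrist',c,'ramp',30)
```

```text
t 5.88 pos [513.328 420.16   82.376] F [ 0.22  -0.201 -0.062] w 29.9
[[ 0.002  0.601 -0.799]
 [ 0.002 -0.799 -0.601]
 [-1.    -0.    -0.003]]
q [-0.381  0.59  -0.555  1.709  0.37   0.946 -2.005]
cam in tool [-168.256    0.623  -82.933] [ 0.946 -0.002  0.324]
(0, 15, 11) [[340.467 252.331]]
(0, 15, -11) [[341.338 219.389]]
(0, -15, -11) [[290.726 219.445]]
(0, -15, 11) [[291.757 252.373]]
(-40, 15, 0) [[347.017 273.216]]
chock conf 0.75 px [315.2 189.9] area 3123 cen [521.58  427.374] boxc [523.088 426.772] sides 41.88843166432689 45.21224471390743 ang -0.9269921101199322 -2.4682935170667237
tip_tin conf 0.75 px [428.4  89.7] area 1669 cen [629.497 405.467] boxc [628.865 404.272] sides 32.7303749035845 30.585819176850116 ang -0.9274504172048671 -2.3576574069983223
ramp conf 0.78 px [515.7 242.4] area 31990 cen [583.925 274.431] boxc [571.459 281.746] sides 173.4973735880866 140.86987270925758 ang -0.37788708355220413 -1.802858151467137
```

View pics/w3b.png

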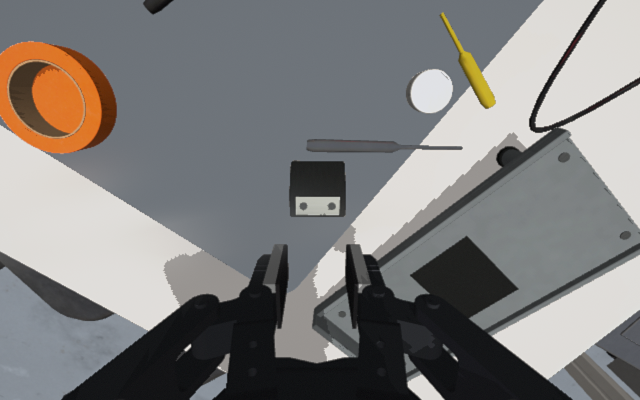

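Run:
```python
from h import *
s,T=st()
c=cap("scene")
p=proj(c,T.apply([(0,0,0),(0,15,0),(0,-15,0),(-25,15,0),(-25,-15,0)])+s["tcp_pos"]);print(p)
u,v=p[0]; w=110
cap("scene","s3",(u,v,w)); print("zoom", (p-[int(u-w/2),int(v-w*.4)])*800/w)
```

```text
t 6.08 pos [512.227 419.084  79.627] F [ 0.379 -0.513 -0.533] w 30.1
[[-0.001  0.602 -0.799]
 [-0.001 -0.799 -0.602]
 [-1.     0.     0.001]]
q [-0.382  0.593 -0.554  1.711  0.371  0.946 -2.005]
[[190.288 256.759]
 [192.955 253.529]
 [187.562 260.061]
 [191.411 245.726]
 [185.928 252.15 ]]
zoom [[402.095 325.521]
 [421.49  302.03 ]
 [382.269 349.534]
 [410.265 245.277]
 [370.383 292.   ]]
```

View pics/s3.png

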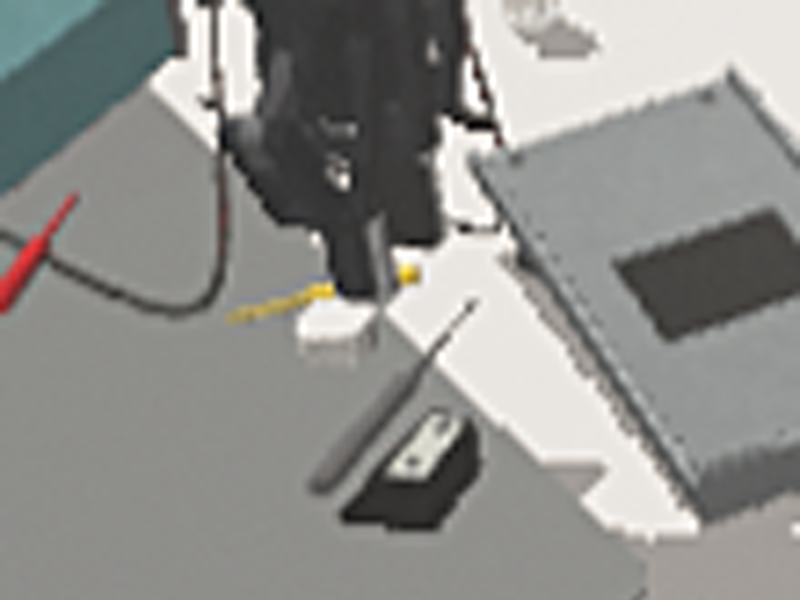

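The scene camera shows the fingertips about 25 mm above the nominal TCP at this opening, so the jaws closed over the chock's top. Going down deeper.

```bash
python3 -m creep '0 0 0 0 0 0 62; 0.4 0 0 0 0 0 62; 0.5 0 0 0 0 0 62; 0.4 0 0 0 0 0 62;0.2 0 0 0 0 0 62; 0.1 0 0 0 0 0 62; 0 0 0 0 0 0 62'
python3 - <<'E'
from h import *
s,T=st()
c=cap("wrist","w4",(316,260,200))
c=cap("scene");p=proj(c,s["tcp_pos"])[0]
cap("scene","s4",(p[0],p[1],80))
E
```

```text
time_s: 7.05
tcp_pos: [512.7, 419.7, -15.4]
tcp_rot: [1.851, 0.619, -1.85]
contact_force: [0.6, 0.5, 0.7]
width: 0.73
t 7.05 pos [512.689 419.703 -15.442] F [0.565 0.472 0.715] w 62.3
[[ 0.     0.602 -0.799]
 [ 0.    -0.799 -0.602]
 [-1.    -0.    -0.   ]]
q [-0.422  0.708 -0.499  1.752  0.451  0.797 -2.066]
```

View pics/w4.png

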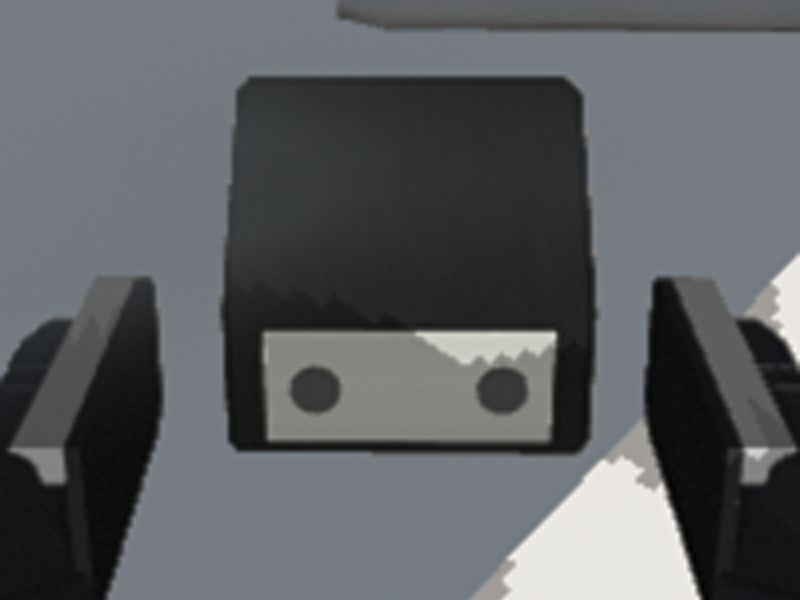

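View pics/s4.png

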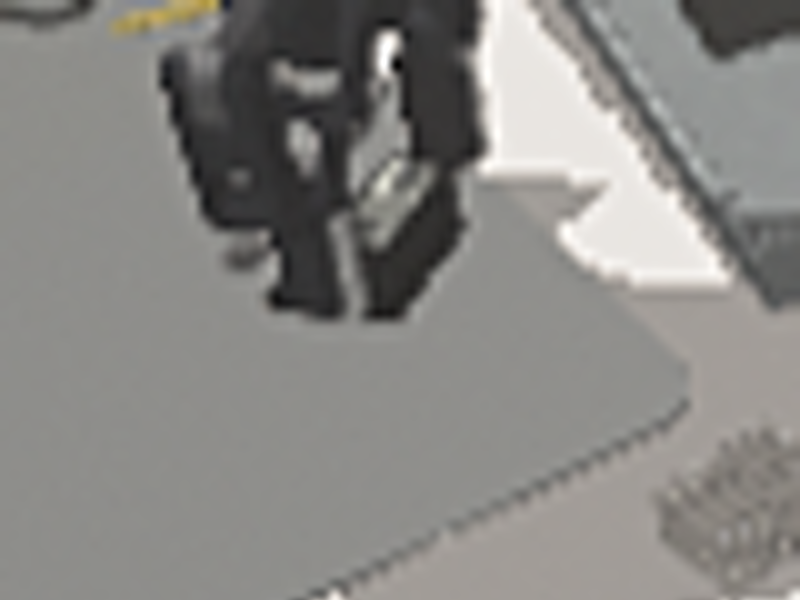

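The tips are now beside the chock, about 12 mm above the mat, and centred on it (405 vs 410 in the zoom). I'll go 6 mm lower and close.

```bash
python3 -m creep '0.1 0 0 0 0 0 62; 0 0 0 0 0 0 50; 0 0 0 0 0 0 30; 0 0 0 0 0 0 30; 0 0 0 0 0 0 30' 40
python3 - <<'E'
from h import *
s,T=st()
c=cap("wrist","w5",(316,260,200))
E
```

```text
time_s: 7.82
tcp_pos: [512.6, 419.6, -21.6]
tcp_rot: [1.851, 0.619, -1.851]
contact_force: [-1.0, -0.6, 0.1]
width: 0.505
t 7.83 pos [512.592 419.55  -21.612] F [-0.973 -0.577  0.064] w 43.1
[[-0.     0.602 -0.799]
 [ 0.    -0.799 -0.602]
 [-1.    -0.    -0.   ]]
q [-0.425  0.716 -0.495  1.754  0.456  0.788 -2.07 ]
```

View pics/w5.png

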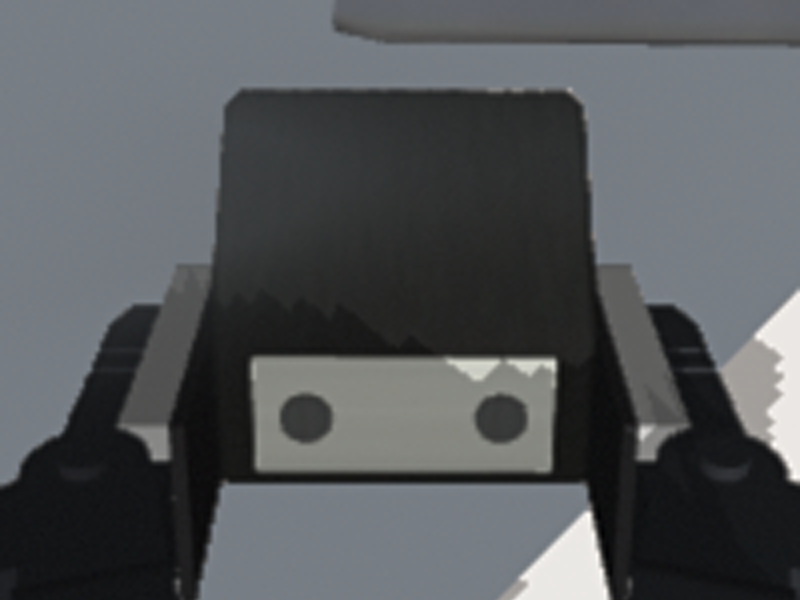

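Gripped at 43 mm, pads on the tall half. Lift and carry to the pad.

```bash
python3 -m creep '-0.3 0 0 0 0 0 30; -0.5 0 0 0 0 0 30; -0.7 0 0 0 0 0 30; -0.3 0 0 0 0 0 30; 0 0 0 0 0 0 30'
cat >> h.py <<'E'
PAD=np.array([533.1,281.2,30.]); PADR=R.from_euler('ZY',[-0.119,-.12])
def placetool(local, padpt, Rt):
    """TCP pos so that tool-local point sits at pad-frame point"""
    return PAD+PADR.apply(padpt)-Rt.apply(local)
def chockR():
    M=PADR.as_matrix(); return R.from_matrix(np.c_[-M[:,2],-M[:,1],-M[:,0]])
E
python3 - <<'E'
from h import *
s,T=st(); Rt=chockR()
for h in (50,10,1,): 
    p=placetool([-21.6,0,-10],[0,0,h],Rt); print(p); goto(p,Rt)
c=cap("wrist","w6")
E
```

```text
time_s: 8.5
tcp_pos: [513.2, 419.9, 88.0]
tcp_rot: [1.853, 0.619, -1.849]
contact_force: [-1.0, -0.7, -1.1]
width: 0.506
t 8.5 pos [513.24  419.904  87.985] F [-1.042 -0.664 -1.093] w 43.2
[[ 0.002  0.601 -0.799]
 [ 0.001 -0.799 -0.601]
 [-1.     0.    -0.003]]
q [-0.378  0.584 -0.559  1.705  0.367  0.956 -2.002]
[519.866 282.782  56.999]
shift(units) [0.513 1.892 1.287] turn(10deg) [4.373 0.64  0.267]
[524.621 282.214  17.286]
shift(units) [1.175 1.947 1.231] turn(10deg) [4.373 0.64  0.267]
[525.691 282.086   8.351]
shift(units) [1.324 1.96  1.219] turn(10deg) [4.373 0.64  0.267]
```

View pics/w6.png

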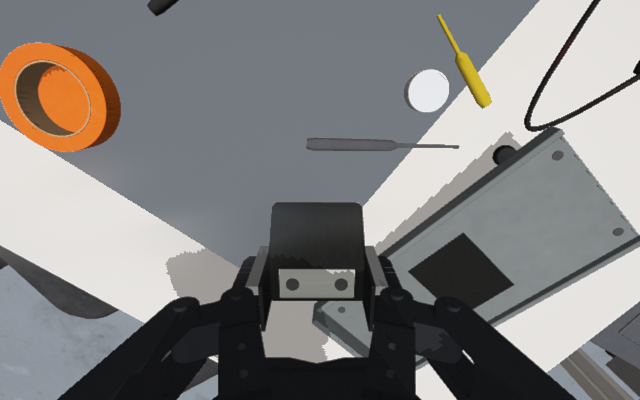

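```bash
python3 -m creep '0.05 0.63 0.43 0 0 0 30; 0.05 0.63 0.43 0 0 0 30; 0.05 0.63 0.43 0 0 0 30; 0 0 0 0.87 0.13 0.05 30; 0 0 0 0.87 0.13 0.05 30; 0 0 0 0.87 0.13 0.05 30; 0 0 0 0.87 0.13 0.05 30;  0 0 0 0.87 0.13 0.05 30; 0 0 0 0 0 0 30'
python3 - <<'E'
from h import *
s,T=st(); Rt=chockR()
for h in (50,10,1,): 
    p=placetool([-21.6,0,-10],[0,0,h],Rt); print(p); goto(p,Rt)
c=cap("wrist","w7")
E
```

```text
time_s: 9.68
tcp_pos: [517.8, 282.3, 76.2]
tcp_rot: [-2.29, 0.129, 2.036]
contact_force: [0.4, -0.3, -0.3]
width: 0.504
t 9.68 pos [517.839 282.349  76.163] F [ 0.421 -0.313 -0.263] w 43.1
[[ 0.116 -0.112 -0.987]
 [-0.013 -0.994  0.112]
 [-0.993  0.    -0.117]]
q [-0.373  0.414 -0.351  1.973  0.34   0.724 -2.624]
[519.866 282.782  56.999]
shift(units) [ 0.321 -0.011  0.005] turn(10deg) [0.037 0.016 0.004]
[524.621 282.214  17.286]
shift(units) [ 0.988 -0.01   0.003] turn(10deg) [0.037 0.016 0.004]
[525.691 282.086   8.351]
shift(units) [ 1.138 -0.01   0.002] turn(10deg) [0.037 0.016 0.004]
```

View pics/w7.png

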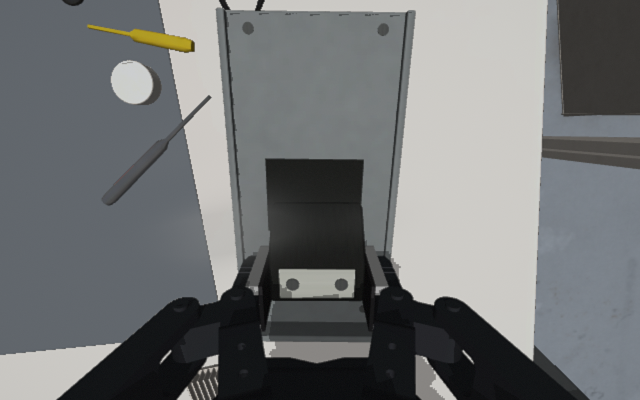

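Chock is square with the ramp and above the pad (pad at 315,180). Lowering.

```bash
python3 -m creep '0.3 0 0 0 0 0 30; 0.4 0 0 0 0 0 30; 0.25 0 0 0 0 0 30; 0.1 0 0 0 0 0 30; 0.06 0 0 0 0 0 30; 0 0 0 0 0 0 30'
python3 - <<'E'
from h import *
s,T=st(); Rt=chockR()
p=placetool([-21.6,0,-10],[0,0,0],Rt); goto(p,Rt)
E
```

```text
time_s: 10.48
tcp_pos: [526.9, 281.7, 11.4]
tcp_rot: [-2.29, 0.129, 2.032]
contact_force: [-0.2, 0.8, -1.0]
width: 0.505
t 10.47 pos [526.927 281.728  11.414] F [-0.191  0.813 -1.034] w 43.1
[[ 0.118 -0.114 -0.986]
 [-0.012 -0.993  0.113]
 [-0.993 -0.002 -0.119]]
q [-0.421  0.514 -0.284  1.993  0.396  0.602 -2.671]
shift(units) [ 0.065 -0.003  0.027] turn(10deg) [0.026 0.007 0.013]
```

```bash
python3 -m creep '0.04 0 0.02 0 0 0 30; 0.02 0 0 0 0 0 30; 0.01 0 0 0 0 0 30; 0 0 0 0 0 0 30'
python3 - <<'E'
from h import *
s,T=st(); Rt=chockR()
p=placetool([-21.6,0,-10],[0,0,0],Rt); goto(p,Rt)
E
```

```text
time_s: 10.98
tcp_pos: [526.2, 281.7, 7.0]
tcp_rot: [-2.29, 0.13, 2.033]
contact_force: [0.3, 0.7, -1.3]
width: 0.506
t 10.97 pos [526.183 281.681   6.952] F [ 0.287  0.7   -1.343] w 43.2
[[ 0.118 -0.114 -0.986]
 [-0.012 -0.993  0.114]
 [-0.993 -0.002 -0.118]]
q [-0.428  0.52  -0.276  1.996  0.398  0.592 -2.675]
shift(units) [-0.008 -0.006  0.006] turn(10deg) [0.024 0.007 0.012]
```

```bash
python3 -m creep '0.02 0 0 0 0 0 30; 0 0 0 0 0 0 30'; python3 -m creep '0.02 0 0 0 0 0 30; 0 0 0 0 0 0 30';  python3 -m creep '0.02 0 0 0 0 0 30; 0 0 0 0 0 0 30'
python3 - <<'E'
from h import *
s,T=st()
c=cap("scene");p=proj(c,PAD)[0]
cap("scene","s8",(p[0],p[1],80))
E
```

```text
time_s: 11.22
tcp_pos: [526.3, 281.6, 5.6]
tcp_rot: [-2.289, 0.13, 2.033]
contact_force: [0.4, -0.5, -0.8]
width: 0.504
time_s: 11.48
tcp_pos: [526.5, 281.7, 4.8]
tcp_rot: [-2.29, 0.13, 2.032]
contact_force: [-2.7, -0.5, 4.5]
width: 0.505
time_s: 11.72
tcp_pos: [526.5, 281.7, 4.7]
tcp_rot: [-2.29, 0.13, 2.032]
contact_force: [-13.0, -5.4, 28.7]
width: 0.503
t 11.72 pos [526.479 281.678   4.663] F [-12.988  -5.357  28.732] w 42.9
[[ 0.118 -0.114 -0.986]
 [-0.012 -0.993  0.114]
 [-0.993 -0.001 -0.119]]
q [-0.432  0.523 -0.272  1.997  0.399  0.588 -2.676]
```

View pics/s8.png

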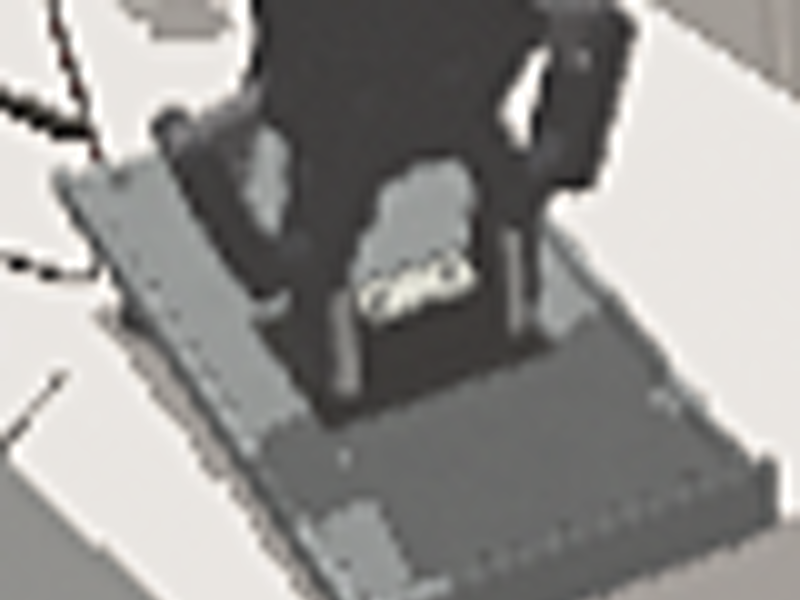

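Contact at 29 N: the chock is on the deck. I ease off slightly, then open and retreat.

```bash
python3 -m creep '-0.02 0 0 0 0 0 43; 0 0 0 0 0 0 46; 0 0 0 0 0 0 60; 0 0 0 0 0 0 60; 0 0 0 0 0 0 60; -0.3 0 0 0 0 0 60; -0.6 0 0 0 0 0 60; -0.6 0 0 0 0 0 60; -0.3 0 0 0 0 0 60; 0 0 0 0 0 0 60'
python3 - <<'E'
from h import *
s,T=st()
c=cap("wrist","w9"); det("wrist",c,"chock",50)
E
```

```text
time_s: 13.08
tcp_pos: [514.3, 283.3, 113.6]
tcp_rot: [-2.291, 0.128, 2.029]
contact_force: [0.7, 0.1, -1.2]
width: 0.705
t 13.07 pos [514.259 283.3   113.593] F [ 0.661  0.138 -1.219] w 60.2
[[ 0.12  -0.114 -0.986]
 [-0.011 -0.993  0.114]
 [-0.993 -0.003 -0.121]]
q [-0.381  0.356 -0.343  1.957  0.29   0.783 -2.584]
chock conf 0.77 px [314.7 185.2] area 3038 cen [534.855 282.036] boxc [533.078 279.816] sides 45.29104830842341 44.164500918026704 ang -0.15821934173122132 -1.7106335607480476
```

View pics/w9.png

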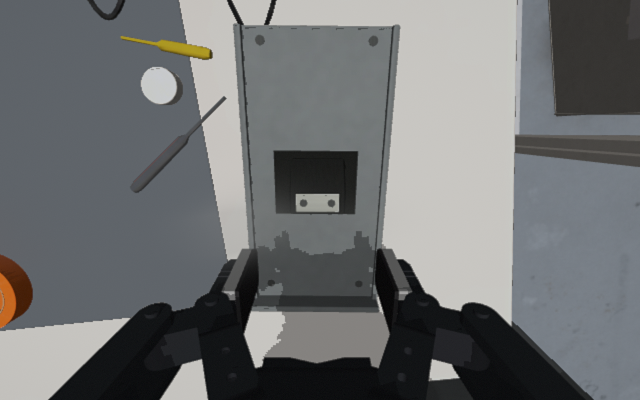

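Run:
```python
from h import *
c=cap("wrist")
im=c["image"][130:230,255:375,::-1].astype(float)/255
im=(np.clip(im,0,1)**0.45*255).astype(np.uint8)
cv2.imwrite("pics/w9z.png",cv2.resize(im,(720,600),interpolation=cv2.INTER_CUBIC))
```

```text
(no output)
```

View pics/w9z.png

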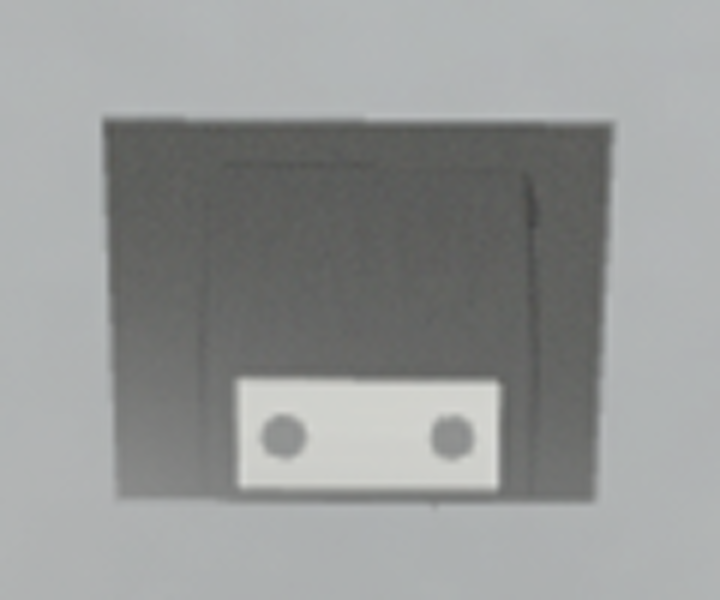

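Run:
```python
from h import *
from scipy.optimize import least_squares
c=cap("wrist")
q=lambda P:np.array([(255+u/6,130+v/6) for u,v in P])
pp=q([(103,118),(120,497),(595,500),(613,124)])
L=np.array([[28,35,0],[-28,35,0],[-28,-35,0],[28,-35,0]])
f=lambda p:(proj(c,R.from_euler('ZY',[p[2],-.12]).apply(L)+[p[0],p[1],30])-pp).ravel()
r=least_squares(f,[533,280,-.1]);print("pad",r.x,r.fun)
pr=R.from_euler('ZY',[r.x[2],-.12]); P0=np.array([*r.x[:2],30]); n=pr.apply([0,0,1])
for nm,(pt,z) in dict(toeL=((207,163),2),toeR=((528,167),2),hL=((283,437),24),hR=((452,437),24),bl=((236,490),24),br=((500,490),24)).items():
    (u,v),=q([pt]); X=onz(c,u,v,0,n,P0+n*z); print(nm,pr.inv().apply(X-P0))
```

```text
pad [532.751 281.413  -0.123] [-0.11  -0.011 -0.363  0.216  0.126  0.283  0.33  -0.408]
toeL [22.284 20.663  2.   ]
toeR [ 22.044 -23.173   2.   ]
hL [-9.383  9.537 24.   ]
hR [ -9.215 -12.58   24.   ]
bl [-16.899  15.815  24.   ]
br [-16.631 -19.083  24.   ]
```

Chock sits at about (+1.7, −1.4) mm in the pad frame, square to it. Now back round the front to the rack.

```bash
python3 -m creep '-0.55 0.35 0.37 0 0 0 80; -0.55 0.35 0.37 0 0 0 80; -0.55 0.35 0.37 0 0 0 80; 0 0.98 -0.17 0 0 0 80; 0 0.98 -0.17 0 0 0 80; 0 0.98 -0.17 0 0 0 80; 0 0.98 -0.17 0 0 0 80; 0 0.98 -0.17 0 0 0 80; 0 0.98 -0.17 0 0 0 80; 0 0 0 -0.8 0 0 80'
python3 - <<'E'
from h import *
s,T=st(); goto([410,-190,200],down(-0.05))
E
```

```text
time_s: 14.52
tcp_pos: [448.5, -132.4, 208.0]
tcp_rot: [2.328, 0.008, -2.072]
contact_force: [0.2, 1.7, -0.2]
width: 0.941
t 14.53 pos [ 448.516 -132.371  208.02 ] F [ 0.15   1.739 -0.168] w 80.3
[[ 0.116  0.02  -0.993]
 [-0.013 -1.    -0.022]
 [-0.993  0.016 -0.116]]
q [ 0.129  0.011  0.024  2.135 -0.007  0.879 -1.393]
shift(units) [0.071 0.945 0.674] turn(10deg) [-8.581 -0.469 -0.571]
```

```bash
python3 -m creep '0 0.5 0.4 -0.95 -0.05 -0.06 80; 0 0 0 -0.95 -0.05 -0.06 80; 0 0 0 -0.95 -0.05 -0.06 80; 0 0 0 -0.95 -0.05 -0.06 80; 0 0 0 -0.95 -0.05 -0.06 80; 0 0 0 -0.95 -0.05 -0.06 80; 0 0 0 -0.95 -0.05 -0.06 80; 0 0 0 -0.95 -0.05 -0.06 80;  0 0 0 -0.95 -0.05 -0.06 80; 0 0 0 0 0 0 80'
python3 - <<'E'
from h import *
s,T=st(); goto([410,-190,200],down(-0.05))
c=cap("wrist","w10")
for n,z in [("rack",64),("reel",61),("rest",16)]: det("wrist",c,n,z)
E
```

```text
time_s: 15.78
tcp_pos: [426.3, -158.3, 205.7]
tcp_rot: [1.253, 1.178, -1.246]
contact_force: [-0.5, 0.6, -0.3]
width: 0.933
t 15.78 pos [ 426.348 -158.257  205.705] F [-0.479  0.6   -0.307] w 79.7
[[ 0.006  0.998 -0.055]
 [-0.    -0.055 -0.998]
 [-1.     0.006 -0.   ]]
q [ 0.181  0.059  0.035  2.085 -0.004  0.993  0.163]
shift(units) [ 0.094 -0.243  0.543] turn(10deg) [-0.031 -0.001 -0.033]
rack conf 0.55 px [303.8 180.3] area 1474 cen [ 413.226 -162.494] boxc [ 412.153 -166.181] sides 35.095648523014276 58.24577106388116 ang 1.4496174535613489 -0.08007764153590702
reel conf 0.75 px [301.9 197.6] area 905 cen [ 409.668 -182.467] boxc [ 409.697 -183.662] sides 26.214252545776876 46.74078739857342 ang 1.4755025612179522 -0.058606077627898254
rest conf 0.63 px [322.5 277.2] area 1512 cen [ 426.27  -312.721] boxc [ 427.249 -317.112] sides 69.58283410768749 49.76566424378495 ang 0.19803855086436836 -1.398357843612375
```

View pics/w10.png

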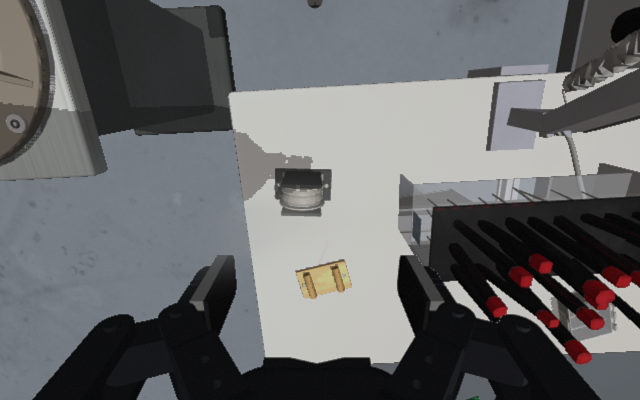

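Rack with reel at (302,190), rest at (325,279); driver rack well to the right. Zooming to measure both.

Run:
```python
from h import *
c=cap("wrist","w10a",(302,190,80)); c=cap("wrist","w10b",(325,278,80))
```

```text
(no output)
```

View pics/w10a.png

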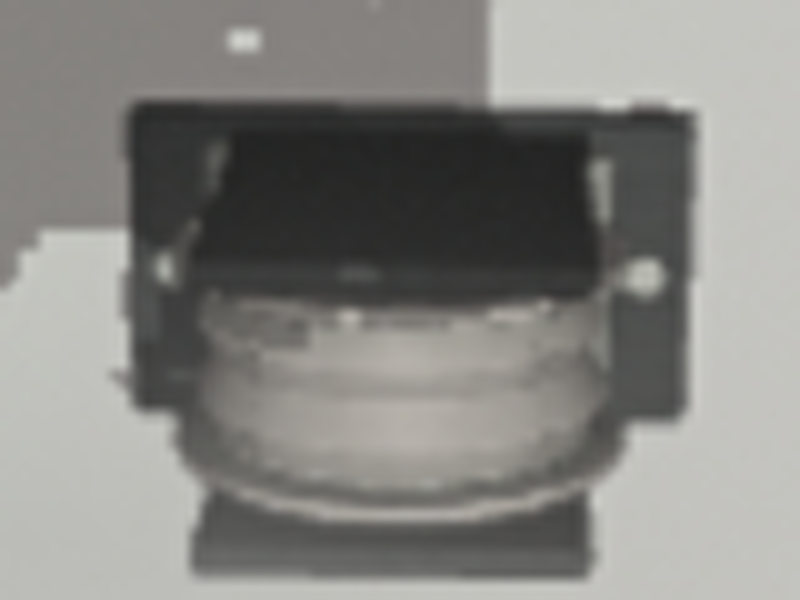

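View pics/w10b.png

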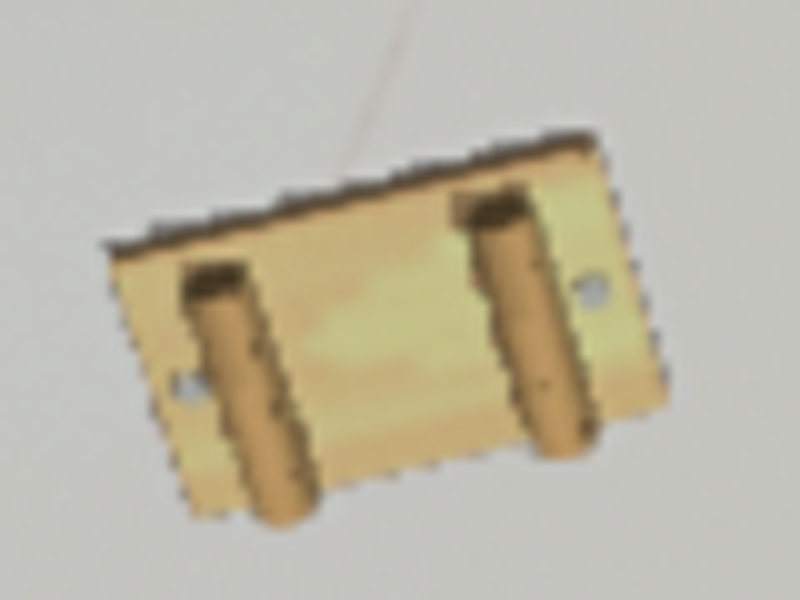

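Run:
```python
from h import *
from scipy.optimize import least_squares
c=cap("wrist")
def fit(L,px,g):
    L=np.array(L,float)
    f=lambda p:(proj(c,R.from_euler('Z',p[2]).apply(L)+[p[0],p[1],0])-px).ravel()
    r=least_squares(f,g,loss='soft_l1'); print(r.x); print(f(r.x).reshape(-1,2).round(1).tolist()); return r.x
qa=np.array([(262+u/10,158+v/10) for u,v in [(133,110),(690,120),(685,415),(135,408),(645,275),(590,578),(192,576)]])
fit([[-35,20,6],[35,20,6],[35,-20,6],[-35,-20,6],[30,0,6],[22,-18,64],[-22,-18,64]],qa,[408,-183,-.05])
qb=np.array([(285+u/10,246+v/10) for u,v in [(110,260),(597,150),(668,405),(195,517),(192,387),(593,292)]])
fit([[-35,22,6],[35,22,6],[35,-22,6],[-35,-22,6],[-30,0,6],[30,0,6]],qb,[427,-322,.2])
```

```text
[ 408.954 -184.77    -0.077]
[[-0.8, -0.4], [0.6, -0.5], [-0.0, 0.7], [-0.2, 0.6], [0.5, -0.4], [0.2, 0.3], [-0.4, -0.1]]
[ 428.345 -324.243    0.203]
[[-0.4, 0.2], [0.3, -0.5], [0.4, 0.6], [-0.2, 0.4], [-0.8, -0.2], [0.8, -0.4]]
```

Run:
```python
from h import *
goto([409,-184.6,60],down(-0.077)); goto([409,-184.6,-5],down(-0.077))
```

```text
shift(units) [ 2.438 -0.283  0.451] turn(10deg) [ 0.118 -0.001 -0.041]
shift(units) [ 3.522 -0.291  0.451] turn(10deg) [ 0.118 -0.001 -0.041]
```

```bash
python3 -m creep '0.5 -0.28 0.45 0.12 0 -0.04 78; 0.8 0 0 0 0 0 78; 0.7 0 0 0 0 0 78; 0.4 0 0 0 0 0 78; 0 0 0 0 0 0 78'
python3 - <<'E'
from h import *
s,T=st(); goto([409,-184.6,-5],down(-0.077))
c=cap("wrist","w11",(316,240,280))
c=cap("scene");p=proj(c,[409,-184,60])[0]; cap("scene","s11",(p[0],p[1],80))
E
```

```text
time_s: 16.75
tcp_pos: [407.4, -184.1, 61.1]
tcp_rot: [1.265, 1.175, -1.267]
contact_force: [0.4, 0.2, -0.0]
width: 0.911
t 16.75 pos [ 407.406 -184.114   61.143] F [ 0.368  0.225 -0.032] w 77.8
[[-0.003  0.997 -0.076]
 [ 0.001 -0.076 -0.997]
 [-1.    -0.003 -0.001]]
q [ 0.228  0.265  0.06   2.231 -0.026  0.649  0.23 ]
shift(units) [1.102 0.03  0.007] turn(10deg) [ 0.003 -0.004  0.017]
```

View pics/w11.png

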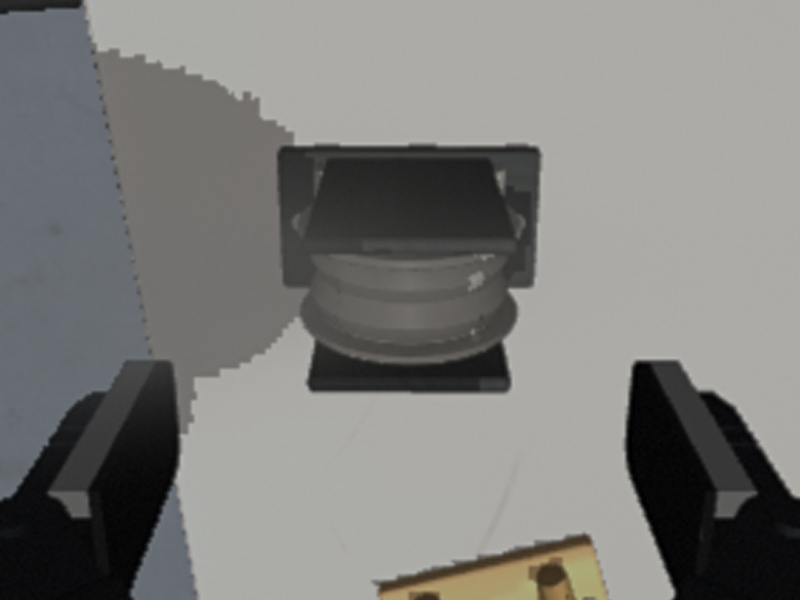

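View pics/s11.png

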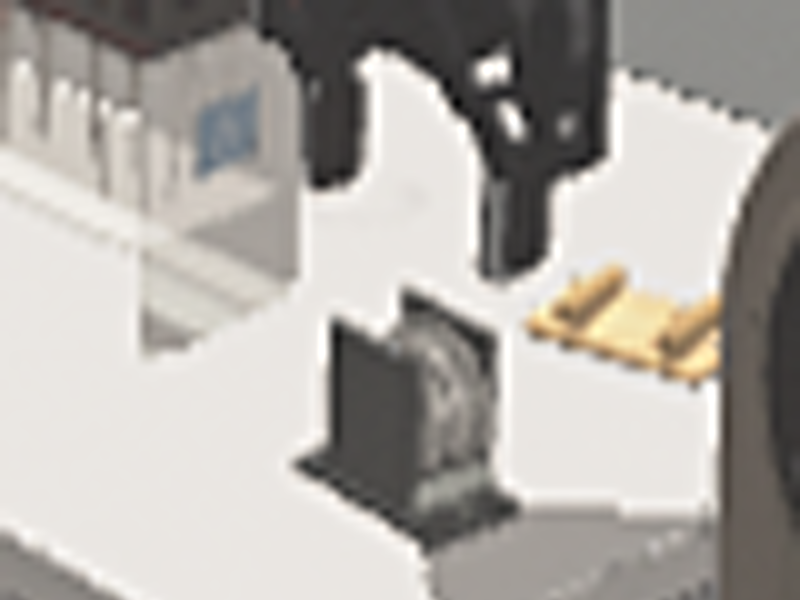

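Fingers straddle the rim ends symmetrically. Descend.

```bash
python3 -m creep '0.4 0.03 0 0 0 0 78; 0.4 0 0 0 0 0 78; 0.2 0 0 0 0 0 78; 0.12 0 0 0 0 0 78; 0 0 0 0 0 0 78'
python3 - <<'E'
from h import *
s,T=st(); goto([409,-184.6,-5],down(-0.077))
c=cap("wrist","w12",(316,240,280))
c=cap("scene");p=proj(c,[409,-184,60])[0]; cap("scene","s12",(p[0],p[1],80))
E
```

```text
time_s: 17.52
tcp_pos: [410.5, -184.7, -4.6]
tcp_rot: [1.265, 1.172, -1.265]
contact_force: [-0.5, 0.1, -0.1]
width: 0.91
t 17.52 pos [ 410.492 -184.662   -4.636] F [-0.47   0.057 -0.095] w 77.8
[[ 0.     0.997 -0.076]
 [ 0.    -0.076 -0.997]
 [-1.     0.    -0.   ]]
q [ 0.239  0.396  0.047  2.26  -0.04   0.486  0.242]
shift(units) [ 0.006 -0.025  0.001] turn(10deg) [ 0.006 -0.001 -0.002]
```

View pics/w12.png

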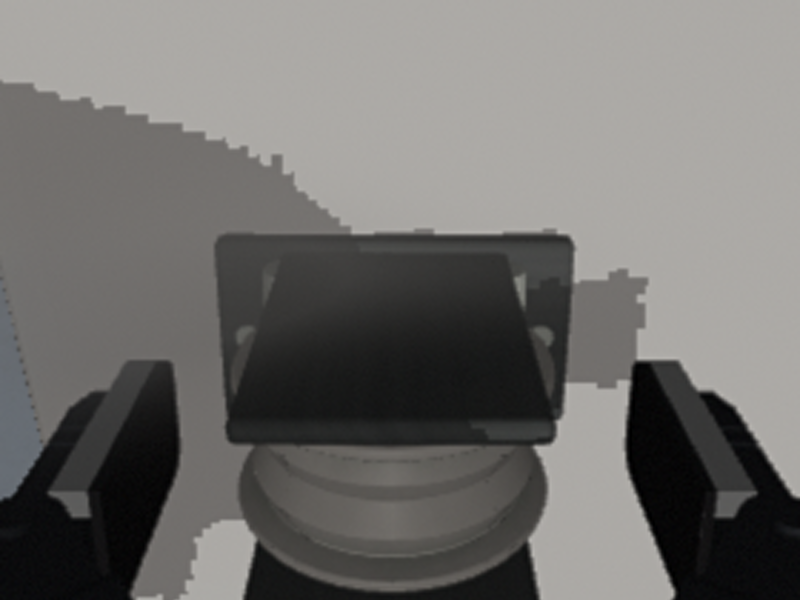

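View pics/s12.png

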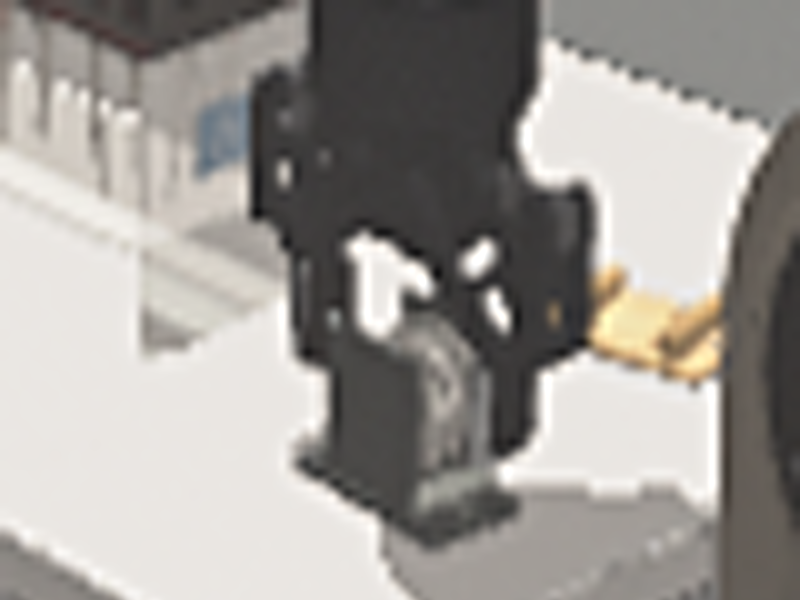

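Centred to within 2 mm; close on the rim.

```bash
python3 -m creep '0 -0.025 0 0 0 0 70; 0 0 0 0 0 0 60; 0 0 0 0 0 0 48; 0 0 0 0 0 0 40; 0 0 0 0 0 0 40; 0 0 0 0 0 0 40' 40
python3 - <<'E'
from h import *
s,T=st()
c=cap("wrist","w13",(316,260,240))
E
```

```text
time_s: 18.42
tcp_pos: [409.0, -184.5, -4.6]
tcp_rot: [1.265, 1.172, -1.264]
contact_force: [-1.0, 0.8, 8.5]
width: 0.608
t 18.43 pos [ 408.986 -184.513   -4.584] F [-0.983  0.797  8.545] w 51.9
[[ 0.001  0.997 -0.076]
 [ 0.    -0.076 -0.997]
 [-1.     0.001 -0.   ]]
q [ 0.24   0.394  0.047  2.263 -0.04   0.485  0.243]
```

View pics/w13.png

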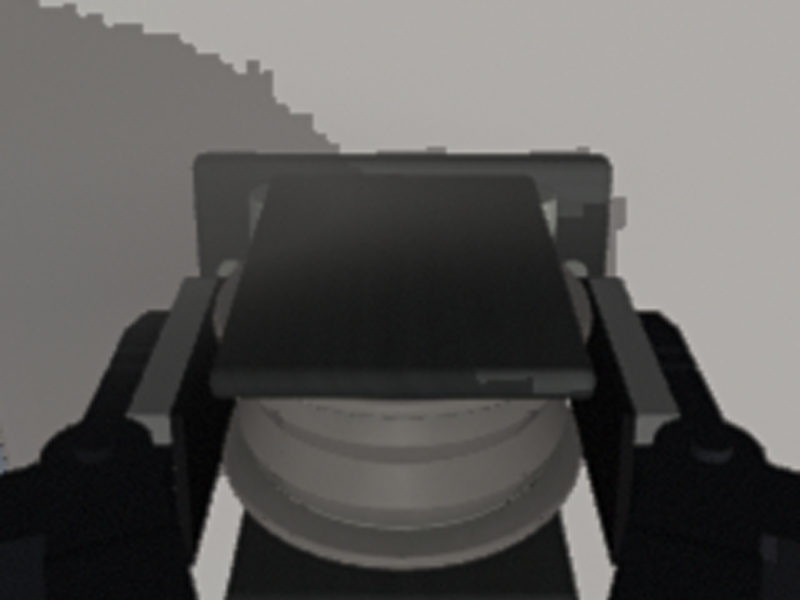

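Gripped at 52 mm. Lift.

```bash
python3 -m creep '-0.2 0 0 0 0 0 40; -0.4 0 0 0 0 0 40; -0.6 0 0 0 0 0 40; -0.4 0 0 0 0 0 40; 0 0 0 0 0 0 40'
python3 - <<'E'
from h import *
s,T=st()
c=cap("wrist","w14",(316,260,280)); goto([428.3,-324.2,70],down(.203))
E
```

```text
time_s: 19.1
tcp_pos: [409.9, -184.8, 93.1]
tcp_rot: [1.266, 1.169, -1.262]
contact_force: [-1.1, 0.4, -1.4]
width: 0.597
t 19.1 pos [ 409.872 -184.801   93.107] F [-1.063  0.395 -1.427] w 51.0
[[ 0.004  0.997 -0.076]
 [-0.001 -0.076 -0.997]
 [-1.     0.004  0.   ]]
q [ 0.221  0.209  0.066  2.208 -0.021  0.722  0.226]
shift(units) [0.367 0.493 2.296] turn(10deg) [-1.598  0.003 -0.012]
```

View pics/w14.png

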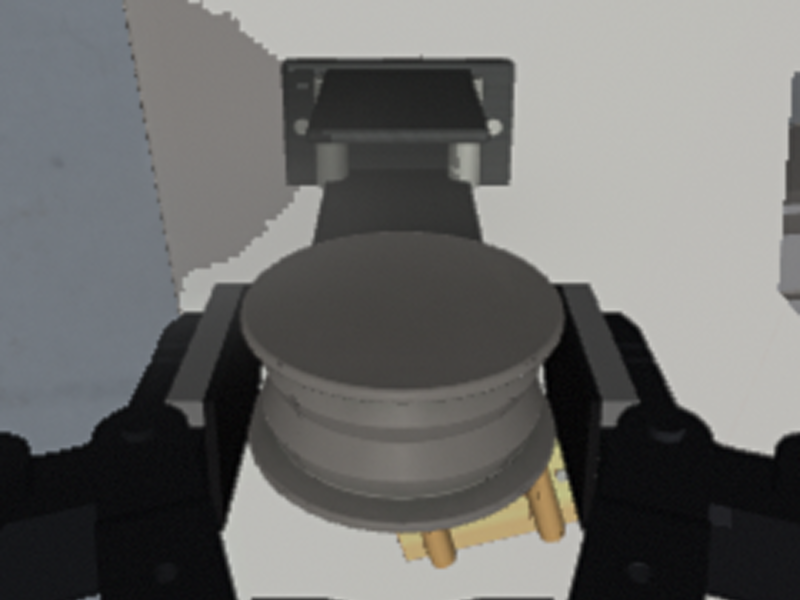

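Reel is held cleanly, flange to the camera, rest behind it. Move over the rest.

```bash
python3 -m creep '0 0.1 0.5 0 0 0 40; 0 0.13 0.6 0 0 0 40; 0 0.13 0.6 0 0 0 40; 0 0.13 0.6 0 0 0 40; 0.1 0 0 -0.8 0 0 40; 0.2 0 0 -0.8 0 0 40; 0 0 0 0 0 0 40'
python3 - <<'E'
from h import *
s,T=st()
c=cap("wrist","w15",(316,260,280)); goto([428.3,-324.2,-4.6],down(.203))
c=cap("scene");p=proj(c,[428,-324,60])[0]; cap("scene","s15",(p[0],p[1],80)); cap("top","t15",(384,215,50))
E
```

```text
time_s: 20.02
tcp_pos: [426.5, -323.8, 71.5]
tcp_rot: [1.059, 1.301, -1.059]
contact_force: [0.1, 0.7, -1.3]
width: 0.598
t 20.02 pos [ 426.513 -323.752   71.505] F [ 0.134  0.734 -1.322] w 51.0
[[-0.002  0.98   0.201]
 [ 0.002  0.201 -0.98 ]
 [-1.    -0.002 -0.002]]
q [ 0.476  0.37   0.065  2.036 -0.035  0.739  0.765]
shift(units) [1.28  0.024 0.011] turn(10deg) [-0.017 -0.009  0.007]
```

View pics/w15.png

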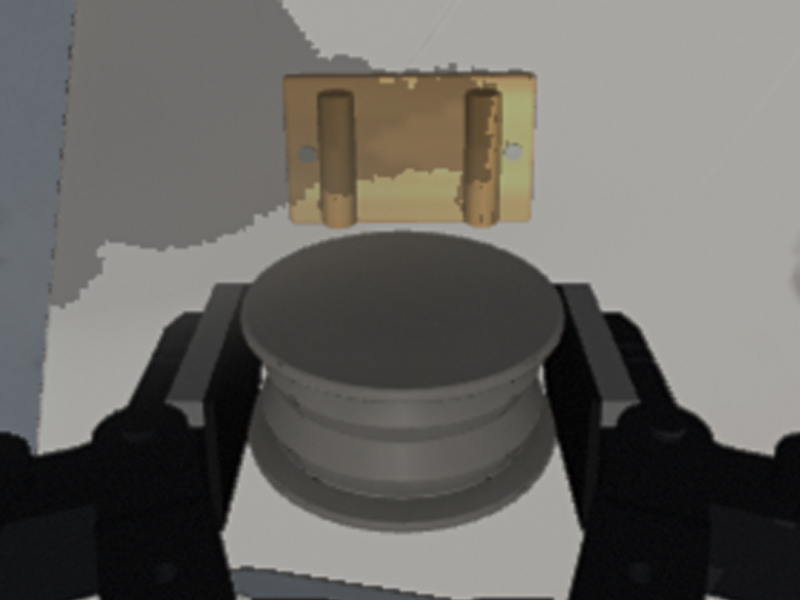

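View pics/s15.png

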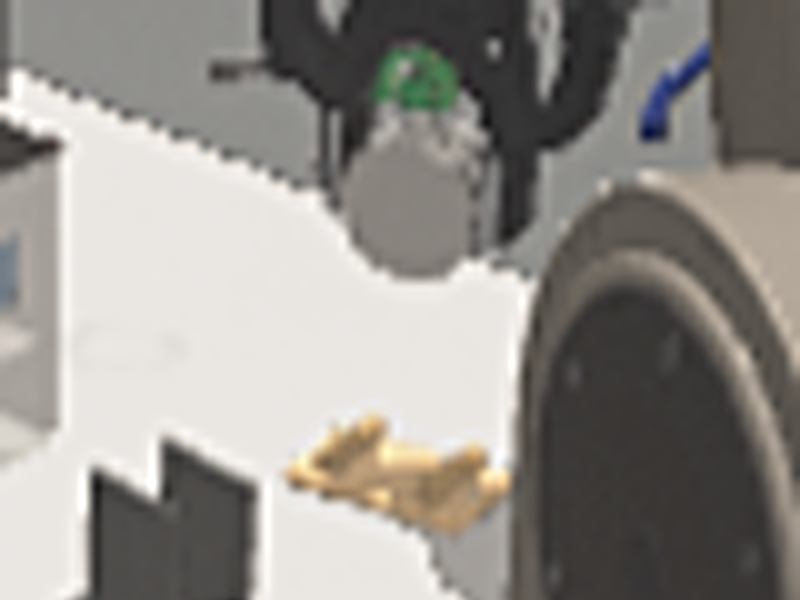

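Run:
```python
from h import *
from scipy.optimize import least_squares
s,T=st(); c=cap("wrist")
q=lambda P:np.array([(176+u/2.857,148+v/2.857) for u,v in P])
h=q([(307,153),(513,151)]); W=np.array([onz(c,*p,6) for p in h]); print("rest",W.mean(0),np.arctan2(*(W[1]-W[0])[[1,0]]),np.linalg.norm(W[1]-W[0]))
px=q([(242,310),(565,310),(403,232),(402,389)])
a=np.linspace(0,2*np.pi,361)
def f(p): # tool frame: centre, tilt about jaw y
    n=R.from_euler('y',p[3]); ring=n.apply(np.c_[np.cos(a),np.sin(a),0*a]*26.3)+p[:3]
    I=proj(c,T.apply(ring)+s["tcp_pos"])
    return [I[:,0].min()-px[0,0],I[:,0].max()-px[1,0],I[:,1].min()-px[2,1],I[:,1].max()-px[3,1]]
r=least_squares(f,[-39.6,0,-12,0]); print("flange centre tool",r.x,r.fun)
```

```text
t 20.23 pos [ 427.755 -324.257   73.241] F [ 0.62  -0.809 -1.572] w 51.1
[[ 0.    0.98  0.2 ]
 [ 0.    0.2  -0.98]
 [-1.    0.   -0.  ]]
q [ 0.474  0.368  0.066  2.035 -0.035  0.74   0.763]
rest [ 429.935 -325.342    6.   ] 0.20974247402819474 58.56647257337385
flange centre tool [-39.051  -0.111 -11.042  -0.015] [-0.  0. -0.  0.]
```

Reel is held square (tilt −0.015). Lowering onto the rest.

```bash
python3 -m creep '0.4 0.016 0 0 0 0 40; 0.4 0 0 0 0 0 40; 0.25 0 0 0 0 0 40; 0.12 0 0 0 0 0 40; 0.06 0 0 0 0 0 40; 0 0 0 0 0 0 40';python3 -m creep '0.02 0 0 0 0 0 40; 0 0 0 0 0 0 40'; python3 -m creep '0.02 0 0 0 0 0 40; 0 0 0 0 0 0 40'; python3 -m creep '0.02 0 0 0 0 0 40; 0 0 0 0 0 0 40'
```

```text
time_s: 21.02
tcp_pos: [428.8, -324.2, -0.4]
tcp_rot: [1.058, 1.298, -1.058]
contact_force: [-0.2, -0.0, -0.0]
width: 0.601
time_s: 21.28
tcp_pos: [428.8, -324.2, -1.6]
tcp_rot: [1.058, 1.298, -1.058]
contact_force: [-0.3, 0.2, 0.2]
width: 0.6
time_s: 21.52
tcp_pos: [428.6, -324.1, -3.1]
tcp_rot: [1.058, 1.299, -1.058]
contact_force: [-0.1, -0.3, -0.7]
width: 0.601
time_s: 21.78
tcp_pos: [428.6, -324.2, -4.3]
tcp_rot: [1.058, 1.298, -1.058]
contact_force: [-0.5, -0.6, 0.8]
width: 0.602
```

```bash
python3 -m creep '0.015 0 0 0 0 0 40; 0 0 0 0 0 0 40'; python3 -c "
from h import *
c=cap('wrist','w16',(316,260,280))"
```

```text
time_s: 22.02
tcp_pos: [428.7, -324.3, -4.6]
tcp_rot: [1.058, 1.298, -1.058]
contact_force: [-4.7, 1.7, 15.4]
width: 0.603
```

View pics/w16.png

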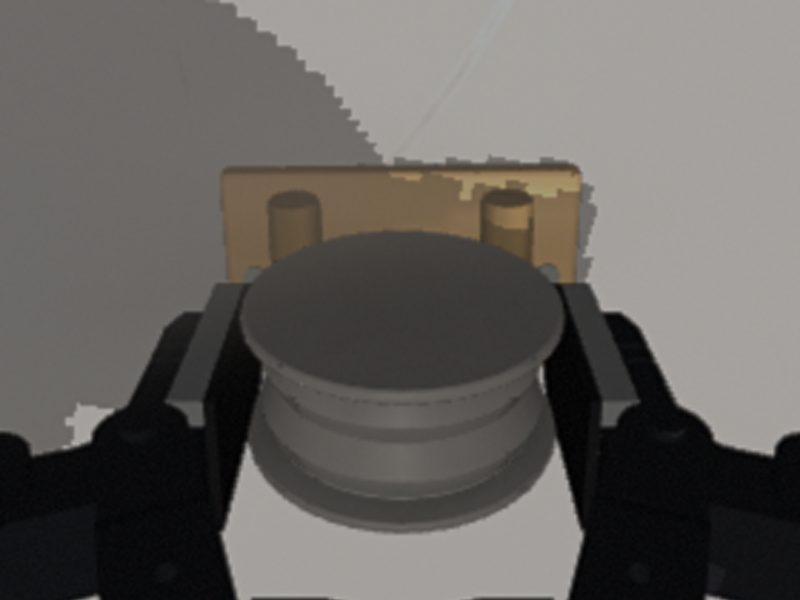

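On the dowels (15 N, z as expected). Release, lift and turn by 90°.

```bash
python3 -m creep '-0.01 0 0 0 0 0 54; 0 0 0 0 0 0 56; 0 0 0 0 0 0 62; 0 0 0 0 0 0 75; 0 0 0 0 0 0 75; -0.3 0 0 0 0 0 75; -0.7 0 0 0 0 0 75; -0.8 0 0 0 0 0 75; -0.2 0 0 0 0 0 75; 0 0 0 0 0 0 60'; python3 -c "
from h import *
c=cap('wrist','w17',(316,220,280));st();goto([429,-324.5,100],down(.205+np.pi/2))"
```

```text
time_s: 23.32
tcp_pos: [429.0, -324.3, 116.7]
tcp_rot: [1.058, 1.296, -1.057]
contact_force: [0.4, 0.1, -0.2]
width: 0.705
t 23.38 pos [ 428.469 -323.956  115.478] F [-0.481  0.399  0.046] w 59.9
[[ 0.001  0.979  0.202]
 [ 0.     0.202 -0.979]
 [-1.     0.001  0.   ]]
q [ 0.467  0.308  0.072  2.005 -0.03   0.829  0.76 ]
shift(units) [0.258 0.007 0.011] turn(10deg) [-9.009  0.003 -0.002]
```

View pics/w17.png

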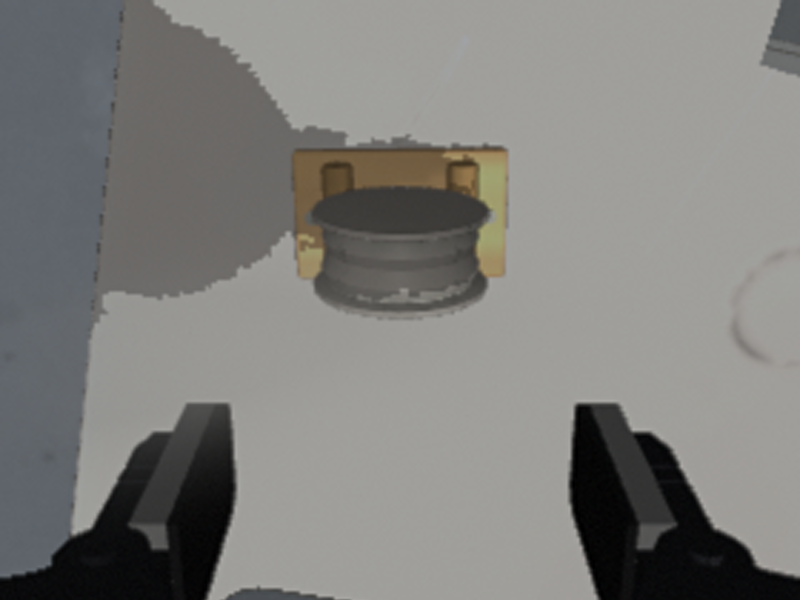

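Reel sits upright between the dowels. Turning.

```bash
python3 -m creep '0 0 0 -0.9 0 0 60; 0 0 0 -0.9 0 0 60; 0 0 0 -0.9 0 0 60; 0 0 0 -0.9 0 0 60; 0 0 0 -0.9 0 0 60; 0 0 0 -0.9 0 0 60; 0 0 0 -0.9 0 0 60; 0 0 0 -0.9 0 0 60; 0 0 0 -0.9 0 0 60; 0 0 0 -0.9 0 0 60'; python3 -c "
from h import *
c=cap('wrist','w18',(316,220,280));st();goto([429,-324.5,-4],down(.205+np.pi/2));det('wrist',c,'reel',50)"
```

```text
time_s: 24.62
tcp_pos: [427.8, -323.5, 113.8]
tcp_rot: [-0.162, 1.566, 0.166]
contact_force: [0.6, -0.5, 0.2]
width: 0.705
t 24.68 pos [ 427.804 -323.517  113.842] F [ 0.945 -0.506 -0.166] w 60.2
[[-0.002 -0.215  0.977]
 [ 0.002  0.977  0.215]
 [-1.     0.002 -0.001]]
q [ 0.721  0.321 -0.23   1.99   0.095  0.843  2.227]
shift(units) [ 1.964 -0.025  0.019] turn(10deg) [ 0.068 -0.008 -0.013]
reel conf 0.58 px [317.5 195.8] area 1770 cen [ 422.596 -324.158] boxc [ 424.342 -325.417] sides 51.3580173366323 23.885934583701907 ang -2.9518961340588854 1.7767469757996202
```

View pics/w18.png

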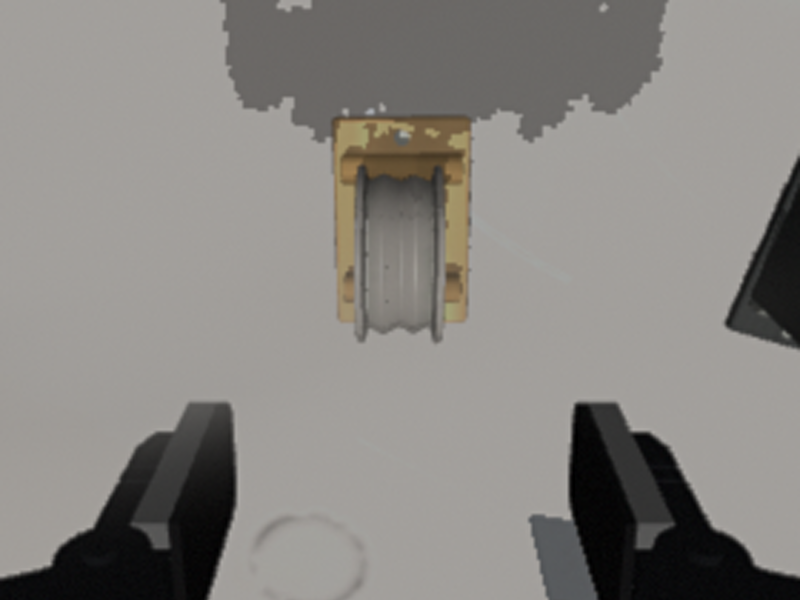

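Jaws square across the flanges, centred (401 vs 402). Descend and grip.

```bash
python3 -m creep '0.5 -0.015 0.05 0.07 0 0 54; 0.7 0 0 0 0 0 54; 0.5 0 0 0 0 0 54; 0.25 0 0 0 0 0 54; 0.06 0 0 0 0 0 54; 0 0 0 0 0 0 54'; python3 -c "
from h import *
c=cap('wrist','w19',(316,220,280));st();goto([429,-324.5,-7],down(.205+np.pi/2))"
```

```text
time_s: 25.48
tcp_pos: [432.1, -324.6, -4.7]
tcp_rot: [-0.15, 1.565, 0.149]
contact_force: [-0.4, -0.2, 0.1]
width: 0.632
t 25.52 pos [ 432.249 -324.699   -4.344] F [ 0.051 -0.844  0.346] w 53.9
[[ 0.001 -0.189  0.982]
 [-0.001  0.982  0.189]
 [-1.    -0.001  0.001]]
q [ 0.682  0.502 -0.193  2.051  0.163  0.601  2.139]
shift(units) [ 0.044  0.014 -0.053] turn(10deg) [-0.083  0.006  0.004]
```

View pics/w19.png

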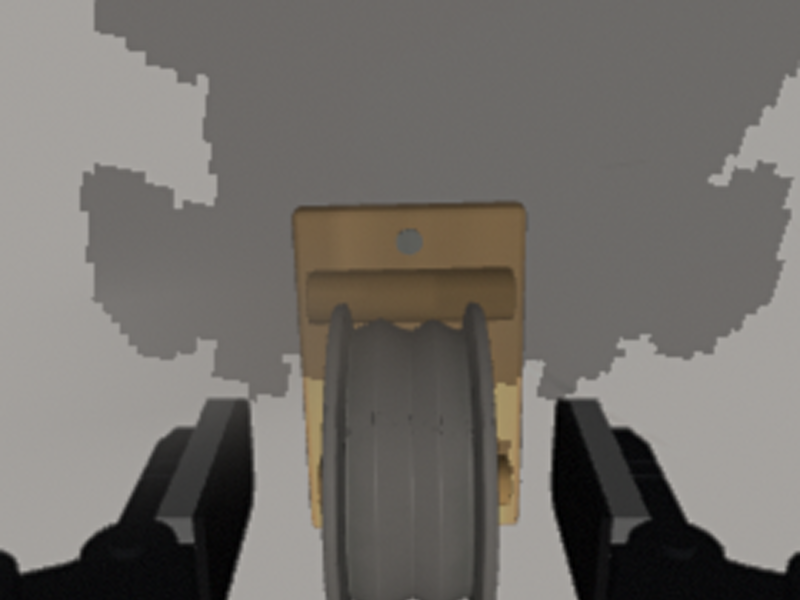

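```bash
python3 -m creep '0.04 0.018 -0.025 -0.08 0 0 50; 0 0 0 0 0 0 40; 0 0 0 0 0 0 32; 0 0 0 0 0 0 24; 0 0 0 0 0 0 15; 0 0 0 0 0 0 15; 0 0 0 0 0 0 15' 40; python3 -c "
from h import *
c=cap('wrist','w20',(316,220,280));st();goto([429,-324.5,-7],down(.205+np.pi/2))"
```

```text
time_s: 26.4
tcp_pos: [430.2, -323.7, -7.4]
tcp_rot: [-0.161, 1.564, 0.161]
contact_force: [-0.9, 0.2, 5.9]
width: 0.281
t 26.45 pos [ 430.185 -323.681   -7.423] F [-0.463  0.168  5.975] w 24.2
[[ 0.    -0.204  0.979]
 [-0.     0.979  0.204]
 [-1.    -0.     0.   ]]
q [ 0.684  0.505 -0.195  2.056  0.168  0.594  2.149]
shift(units) [-0.007 -0.009 -0.022] turn(10deg) [0.    0.002 0.001]
```

View pics/w20.png

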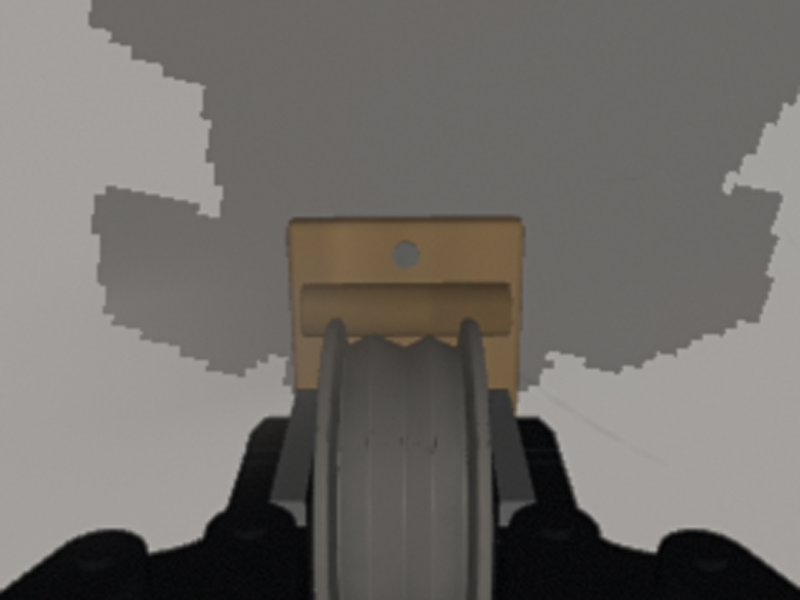

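Gripped across the flanges at 24.2 mm. Lift and carry round the front.

```bash
python3 -m creep '-0.2 0 0 0 0 0 15; -0.5 0 0 0 0 0 15; -0.8 0 0 0 0 0 15; -0.7 0 0 0 0 0 15; 0 0.5 0.11 0 0 0 15; 0 0.8 0.18 0 0 0 15; 0 0.9 0.2 0 0 0 15; 0 0.9 0.2 0 0 0 15; 0 0.9 0.2 0 0 0 15; 0 0.9 0.2 0 0 0 15'; python3 -c "
from h import *
c=cap('wrist','w21',(316,220,280));st()"
```

```text
time_s: 27.7
tcp_pos: [434.0, -20.8, 125.2]
tcp_rot: [-0.161, 1.564, 0.161]
contact_force: [1.1, -0.4, -0.3]
width: 0.284
t 27.75 pos [434.083 -14.154 125.428] F [ 0.355 11.259 -0.683] w 24.0
[[ 0.002 -0.209  0.978]
 [ 0.002  0.978  0.209]
 [-1.     0.001  0.002]]
q [ 0.303  0.162 -0.451  2.183  0.095  0.812  1.574]
```

View pics/w21.png

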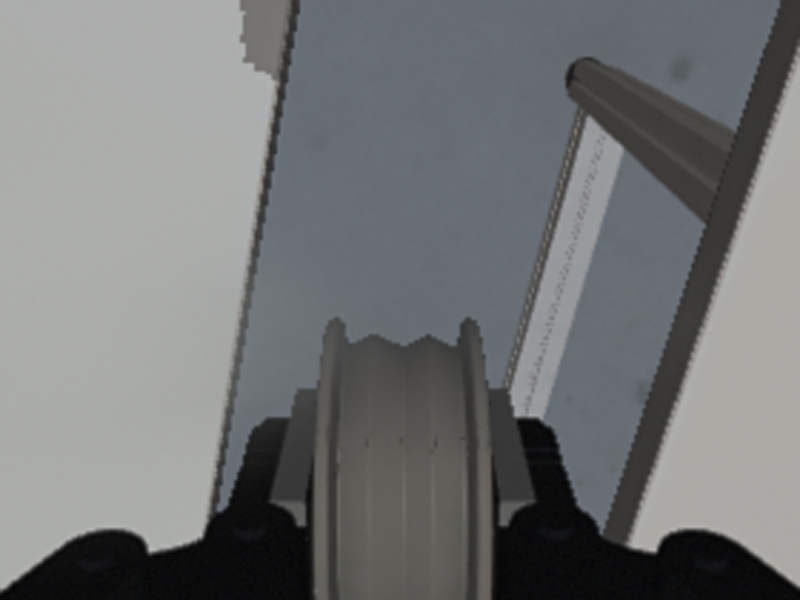

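```bash
python3 -m creep '0 0.8 0.2 0 0 0 15; 0 0.9 0.3 0 0 0 15; 0 0.8 0.5 0 0 0 15; 0 0.8 0.5 0 0 0 15; 0 0.6 0.6 0 0 0 15; 0 0 0 0 0 0 15'
cat >> h.py <<'E'
PAD=np.array([532.9,281.3,30.]); PADR=R.from_euler('ZY',[-0.121,-.12])
def reelR():
    M=PADR.as_matrix(); return R.from_matrix(np.c_[-M[:,2],M[:,1],M[:,0]])
E
python3 -c "
from h import *
st();Rt=reelR()
for p in ([45.7,-1.4,60],[45.7,-1.4,34],[35.7,-1.4,26.3]):
  P=placetool([-42.4,0,-1.3],p,Rt); print(P);goto(P,Rt)"
```

```text
time_s: 28.5
tcp_pos: [510.6, 236.0, 124.9]
tcp_rot: [-0.162, 1.564, 0.165]
contact_force: [0.5, -0.5, -0.8]
width: 0.278
t 28.5 pos [510.62  235.962 124.881] F [ 0.487 -0.494 -0.756] w 23.7
[[ 0.001 -0.207  0.978]
 [ 0.002  0.978  0.207]
 [-1.     0.002  0.001]]
q [-0.103  0.383 -0.543  1.912  0.245  0.91   1.014]
[576.96  274.532  53.1  ]
shift(units) [1.198 0.398 1.214] turn(10deg) [ 1.885 -0.678 -0.126]
[580.05  274.157  27.287]
shift(units) [1.629 0.38  1.262] turn(10deg) [ 1.885 -0.678 -0.126]
[571.11  275.244  18.445]
shift(units) [1.776 0.428 1.12 ] turn(10deg) [ 1.885 -0.678 -0.126]
```

```bash
python3 -m creep '0 0 0 0.94 -0.34 -0.06 15; 0 0 0 0.94 -0.34 -0.06 15; 0 0 0 0 0 0 15'; python3 -c "
from h import *
st();Rt=reelR()
for p in ([45.7,-1.4,60],[45.7,-1.4,34],[35.7,-1.4,26.3]):
  P=placetool([-42.4,0,-1.3],p,Rt); print(P);goto(P,Rt)"
```

```text
time_s: 28.88
tcp_pos: [508.9, 232.0, 125.1]
tcp_rot: [0.086, 1.448, -0.101]
contact_force: [0.6, -0.3, -0.9]
width: 0.281
t 28.88 pos [508.887 232.013 125.071] F [ 0.577 -0.334 -0.879] w 24.0
[[ 0.119  0.121  0.985]
 [-0.017  0.993 -0.12 ]
 [-0.993 -0.002  0.12 ]]
q [-0.211  0.311 -0.453  2.003  0.309  0.794  0.6  ]
[576.96  274.532  53.1  ]
shift(units) [1.314 0.843 0.889] turn(10deg) [-0.001  0.003  0.012]
[580.05  274.157  27.287]
shift(units) [1.748 0.844 0.889] turn(10deg) [-0.001  0.003  0.012]
[571.11  275.244  18.445]
shift(units) [1.876 0.845 0.722] turn(10deg) [-0.001  0.003  0.012]
```

```bash
python3 -m creep '0 0.42 0.45 0 0 0 15; 0.3 0.42 0.44 0 0 0 15; 0.5 0 0 0 0 0 15; 0.4 0 0 0 0 0 15; 0 0 0 0 0 0 15'; python3 -c "
from h import *
s,T=st();Rt=reelR()
for p in ([45.7,-1.4,34],[35.7,-1.4,26.3]):
  P=placetool([-42.4,0,-1.3],p,Rt); print(P);goto(P,Rt)
cap('wrist','w22'); c=cap('scene');p=proj(c,[560,278,50])[0]; cap('scene','s22',(p[0],p[1],80)); c=cap('top');p=proj(c,[540,278,50])[0];cap('top','t22',(p[0],p[1],70))"
```

```text
time_s: 29.5
tcp_pos: [576.6, 273.3, 57.8]
tcp_rot: [0.085, 1.453, -0.101]
contact_force: [-0.6, -0.9, -0.3]
width: 0.284
t 29.5 pos [576.607 273.317  57.808] F [-0.623 -0.941 -0.315] w 24.3
[[ 0.115  0.12   0.986]
 [-0.017  0.993 -0.119]
 [-0.993 -0.003  0.116]]
q [-0.278  0.513 -0.4    1.872  0.408  0.748  0.533]
[580.05  274.157  27.287]
shift(units) [ 0.512  0.023 -0.004] turn(10deg) [ 0.006 -0.02   0.019]
[571.11  275.244  18.445]
shift(units) [ 0.64   0.023 -0.17 ] turn(10deg) [ 0.006 -0.02   0.019]
```

View pics/w22.png

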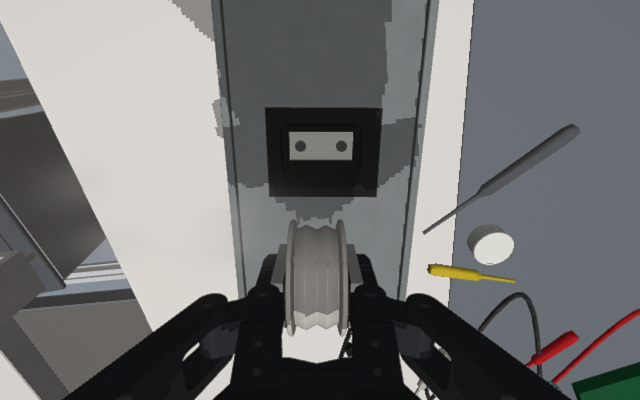

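View pics/s22.png

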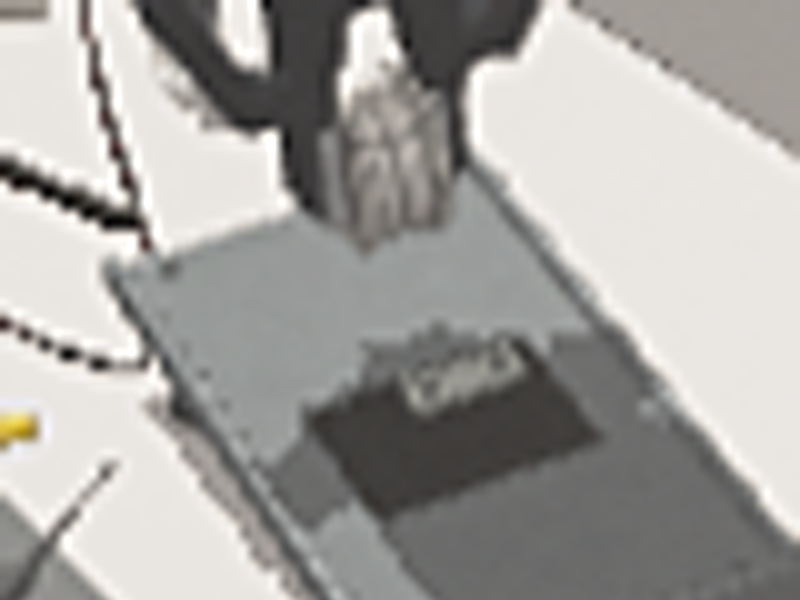

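Reel is held above and uphill of the chock, which still lies with its plate downhill (plate at (320,146), toe facing the reel). Checking the chock once more in this view.

Run:
```python
from h import *
c=cap("wrist")
im=c["image"][95:205,255:390,::-1].astype(float)/255
cv2.imwrite("pics/w23.png",cv2.resize((im**.45*255).astype(np.uint8),(675,550),interpolation=cv2.INTER_CUBIC))
```

```text
(no output)
```

View pics/w23.png

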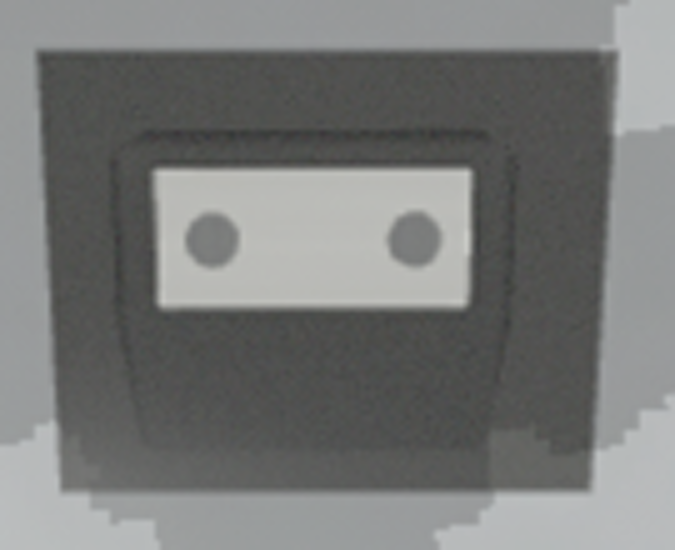

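Run:
```python
from h import *
from scipy.optimize import least_squares
s,T=st(); c=cap("wrist")
q=lambda P:np.array([(255+u/5,95+v/5) for u,v in P])
pp=q([(592,492),(616,50),(38,50),(62,492)])
L=np.array([[28,35,0],[-28,35,0],[-28,-35,0],[28,-35,0]])
f=lambda p:(proj(c,R.from_euler('ZY',[p[2],-.12]).apply(L)+[p[0],p[1],30])-pp).ravel()
r=least_squares(f,[533,280,-.1]);print("pad",r.x,r.fun)
pr=R.from_euler('ZY',[r.x[2],-.12]); P0=np.array([*r.x[:2],30]); n=pr.apply([0,0,1])
for nm,(pt,z) in dict(toeL=((145,450),1.5),toeR=((490,450),1.5),hL=((212,240),24),hR=((415,240),24),bk=((315,132),22)).items():
    (u,v),=q([pt]); X=onz(c,u,v,0,n,P0+n*z); print(nm,pr.inv().apply(X-P0))
print("reel in pad",pr.inv().apply(T.apply([-42.4,0,-1.3])+s["tcp_pos"]-P0))
```

```text
t 29.8 pos [577.783 274.845  60.633] F [-0.505  0.273 -0.96 ] w 24.0
[[ 0.12   0.123  0.985]
 [-0.015  0.992 -0.122]
 [-0.993 -0.     0.121]]
q [-0.279  0.509 -0.4    1.871  0.409  0.747  0.528]
pad [533.976 282.047  -0.123] [-0.171 -0.124  0.442 -0.046 -0.22   0.149 -0.073  0.054]
toeL [ 21.738 -23.608   1.5  ]
toeR [21.816 21.231  1.5  ]
hL [ -9.04  -12.936  24.   ]
hR [-9.002  9.325 24.   ]
bk [-20.392  -1.632  22.   ]
reel in pad [46.35  -1.753 67.5  ]
```

```bash
python3 -m creep '0.3 0 -0.05 0 0 0 15; 0.25 0 0 0 0 0 15; 0.1 0 0 0 0 0 15; 0 0 0 0 0 0 15'
cat >> h.py <<'E'
def rp():
    s=ctrl.sense();T=R.from_rotvec(s["tcp_rot"]); P0=np.array([533.6,281.7,30]); pr=R.from_euler('ZY',[-.122,-.12])
    print("reel in pad",pr.inv().apply(T.apply([-42.4,0,-1.3])+s["tcp_pos"]-P0),"F pad",pr.inv().apply(s["contact_force"]),"w",s["width"]*85.4,"t",s["time_s"])
E
python3 -c "
from h import *
rp()
c=cap('wrist','w24')"
```

```text
time_s: 30.35
tcp_pos: [578.7, 274.3, 19.6]
tcp_rot: [0.088, 1.45, -0.102]
contact_force: [-0.7, -0.1, -0.7]
width: 0.281
reel in pad [42.815 -1.739 26.565] F pad [-0.773 -0.219 -0.59 ] w 23.974931713264446 t 30.35
```

View pics/w24.png

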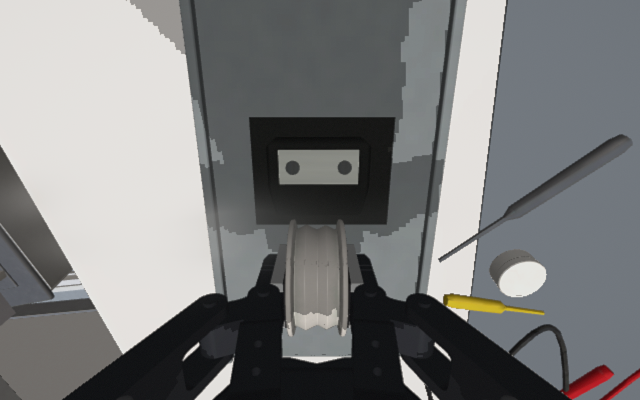

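```bash
for i in 1; do python3 -m creep '0.013 0 0 0 0 0 15; 0 0 0 0 0 0 15'; done; python3 -c "
from h import *
rp()";  python3 -m creep '0.013 0 0 0 0 0 15; 0 0 0 0 0 0 15'; python3 -c "
from h import *
rp()"
```

```text
time_s: 30.65
tcp_pos: [579.0, 274.4, 19.4]
tcp_rot: [0.089, 1.449, -0.102]
contact_force: [0.0, 0.3, -0.9]
width: 0.286
reel in pad [43.056 -1.665 26.415] F pad [-0.1    0.284 -0.93 ] w 24.453994076843117 t 30.65
time_s: 30.9
tcp_pos: [579.2, 274.4, 19.0]
tcp_rot: [0.089, 1.448, -0.102]
contact_force: [-1.9, -0.6, 4.2]
width: 0.28
reel in pad [43.136 -1.616 25.951] F pad [-1.287 -0.805  4.376] w 23.905926682480015 t 30.9
```

Deck contact. Slide downhill towards the chock, in small steps.

```bash
python3 -m creep '-0.008 0 -0.04 0 0 0 15; 0 0 -0.04 0 0 0 15; 0 0 0 0 0 0 15'; python3 -c "
from h import *
rp()";  python3 -m creep '0 0 -0.02 0 0 0 15; 0 0 0 0 0 0 15'; python3 -c "
from h import *
rp()"; python3 -m creep '0 0 -0.015 0 0 0 15; 0 0 0 0 0 0 15'; python3 -c "
from h import *
rp()"
```

```text
time_s: 31.28
tcp_pos: [574.0, 275.1, 18.6]
tcp_rot: [0.088, 1.449, -0.102]
contact_force: [-0.7, -0.4, -1.3]
width: 0.284
reel in pad [37.944 -1.593 26.148] F pad [-0.77  -0.506 -1.25 ] w 24.29234814374424 t 31.275
time_s: 31.52
tcp_pos: [573.1, 275.1, 18.5]
tcp_rot: [0.089, 1.449, -0.102]
contact_force: [-0.6, -0.2, -1.3]
width: 0.279
reel in pad [37.013 -1.658 26.177] F pad [-0.753 -0.298 -1.175] w 23.836561768431018 t 31.525
time_s: 31.78
tcp_pos: [572.2, 275.3, 18.4]
tcp_rot: [0.089, 1.449, -0.102]
contact_force: [0.1, -0.8, -0.6]
width: 0.282
reel in pad [36.111 -1.648 26.183] F pad [ 0.174 -0.761 -0.576] w 24.060742133136053 t 31.775
```

```bash
for r in 1; do python3 -m creep '0 0 -0.015 0 0 0 15; 0 0 0 0 0 0 15'; done; python3 -c "
from h import *
rp()"; python3 -m creep '0 0 -0.015 0 0 0 15; 0 0 0 0 0 0 15'; python3 -c "
from h import *
rp()
c=cap('wrist','w25'); c=cap('scene');p=proj(c,[560,278,50])[0]; cap('scene','s25',(p[0],p[1],80))"
```

```text
time_s: 32.02
tcp_pos: [571.4, 275.4, 18.3]
tcp_rot: [0.089, 1.449, -0.102]
contact_force: [0.5, 0.7, -1.8]
width: 0.283
reel in pad [35.276 -1.653 26.25 ] F pad [ 0.199  0.797 -1.88 ] w 24.149134062691378 t 32.025
time_s: 32.28
tcp_pos: [570.4, 275.5, 18.2]
tcp_rot: [0.089, 1.449, -0.102]
contact_force: [0.1, -0.3, -0.7]
width: 0.285
reel in pad [34.326 -1.639 26.234] F pad [ 0.076 -0.33  -0.694] w 24.33826347002064 t 32.275
```

View pics/w25.png

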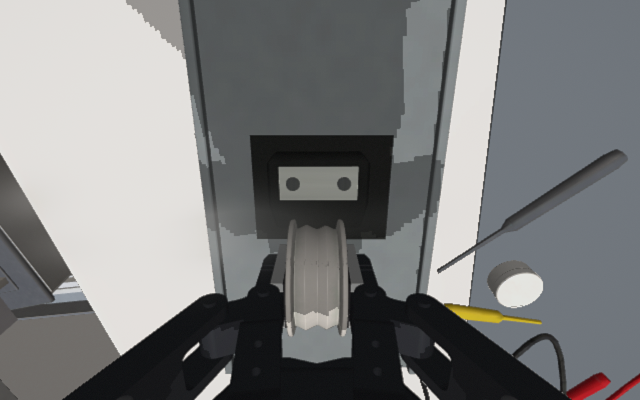

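View pics/s25.png

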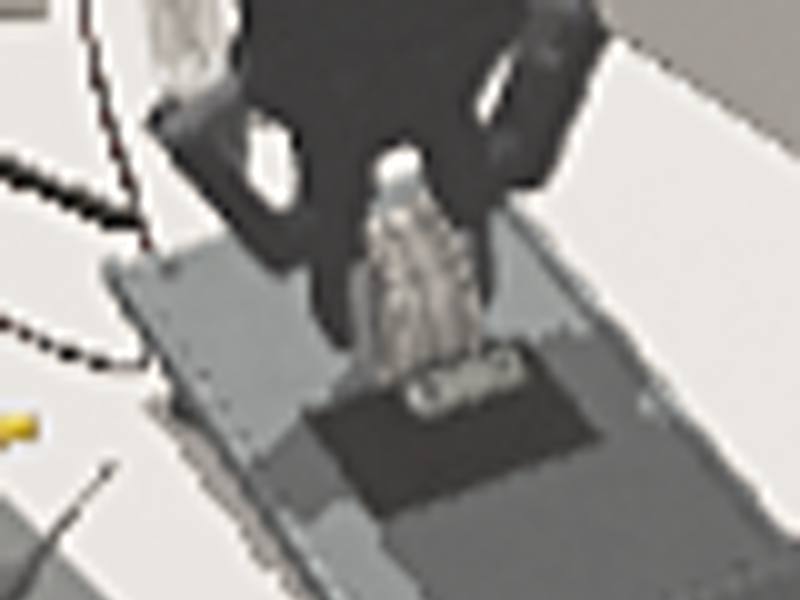

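Still no clear contact force. I'll check visually whether the chock has been pushed.

```bash
cat >> h.py <<'E'
def zoomw(name,x0,y0,x1,y1,k=5):
    c=cams.capture("wrist"); im=c["image"][y0:y1,x0:x1,::-1].astype(float)/255
    cv2.imwrite(f"pics/{name}.png",cv2.resize((im**.45*255).astype(np.uint8),None,fx=k,fy=k,interpolation=cv2.INTER_CUBIC)); return c
def chockpose(c,x0,y0,k,pad,holes,toe=None):
    from scipy.optimize import least_squares
    q=lambda P:np.array([(x0+u/k,y0+v/k) for u,v in P])
    L=np.array([[28,35,0],[-28,35,0],[-28,-35,0],[28,-35,0]],float); pp=q(pad)
    f=lambda p:(proj(c,R.from_euler('ZY',[p[2],-.12]).apply(L)+[p[0],p[1],30])-pp).ravel()
    r=least_squares(f,[533,280,-.1]);print("pad",r.x,abs(r.fun).max())
    pr=R.from_euler('ZY',[r.x[2],-.12]); P0=np.array([*r.x[:2],30]); n=pr.apply([0,0,1])
    H=[pr.inv().apply(onz(c,*p,0,n,P0+n*24)-P0) for p in q(holes)]; print("holes",H,"chock origin ~",np.mean(H,0)[0]+10.8,np.mean(H,0)[1])
    s=ctrl.sense();T=R.from_rotvec(s["tcp_rot"]);print("reel",pr.inv().apply(T.apply([-42.4,0,-1.3])+s["tcp_pos"]-P0))
E
python3 -c "
from h import *
zoomw('w26',240,125,405,245,4.8)"
```

```text
(no output)
```

View pics/w26.png

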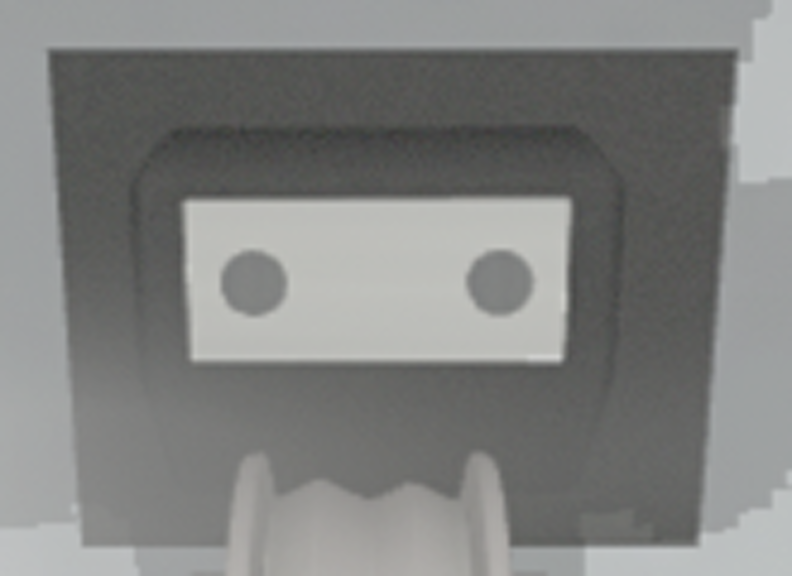

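```bash
python3 -c "
from h import *
c=cap('wrist'); chockpose(c,240,125,4.8,[(700,545),(738,50),(49,50),(82,546)],[(254,283),(500,282)])"
```

```text
pad [534.152 281.977  -0.125] 0.4471665300835639
holes [array([-10.335, -12.917,  24.   ]), array([-10.413,   9.299,  24.   ])] chock origin ~ 0.4255465966671359 -1.808778707759891
reel [33.849 -1.919 26.254]
```

The chock moved about 1.3 mm downhill, and the reel's axle is about 33.5 mm from the chock's origin. So the reel bears on the face. Seat it on the deck.

```bash
python3 -m creep '0.008 0 0 0 0 0 15; 0 0 0 0 0 0 15'; python3 -c "
from h import *
rp()"; python3 -m creep '0.008 0 0 0 0 0 15; 0 0 0 0 0 0 15'; python3 -c "
from h import *
rp()"
```

```text
time_s: 32.78
tcp_pos: [570.6, 275.5, 18.0]
tcp_rot: [0.089, 1.448, -0.102]
contact_force: [-1.5, -0.7, 4.2]
width: 0.284
reel in pad [34.499 -1.584 25.977] F pad [-0.846 -0.921  4.378] w 24.254626250888148 t 32.775
time_s: 33.02
tcp_pos: [570.7, 275.5, 17.9]
tcp_rot: [0.089, 1.448, -0.102]
contact_force: [-4.2, -2.6, 13.3]
width: 0.279
reel in pad [34.538 -1.574 25.9  ] F pad [-2.226 -3.116 13.702] w 23.837264683867694 t 33.025
```

```bash
python3 -m creep '-0.008 0 -0.012 0 0 0 20; 0 0 0 0 0 0 20'; python3 -c "
from h import *
rp()"; python3 -m creep '0 0 0 0 0 0 25; 0 0 0 0 0 0 27; 0 0 0 0 0 0 30; 0 0 0 0 0 0 36; 0 0 0 0 0 0 44; 0 0 0 0 0 0 50; 0 0 0 0 0 0 50'; python3 -c "
from h import *
rp()
cap('wrist','w27')"
```

```text
time_s: 33.28
tcp_pos: [570.1, 275.6, 17.9]
tcp_rot: [0.089, 1.448, -0.102]
contact_force: [0.1, -0.6, 5.7]
width: 0.286
reel in pad [33.9   -1.57  25.954] F pad [ 0.881 -0.597  5.654] w 24.424474640820613 t 33.275
time_s: 34.15
tcp_pos: [569.8, 275.5, 17.6]
tcp_rot: [0.089, 1.449, -0.102]
contact_force: [-1.2, -0.8, -0.7]
width: 0.585
reel in pad [33.644 -1.67  25.725] F pad [-1.178 -0.966 -0.595] w 49.9829065688802 t 34.15
```

View pics/w27.png

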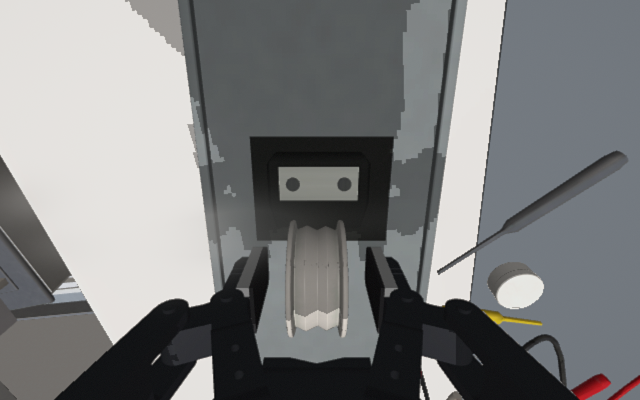

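Released, and the reel stays put (317,275). Retreat straight up and look again.

```bash
python3 -m creep '-0.2 0 0 0 0 0 50; -0.5 0 0 0 0 0 50; -0.7 0 0 0 0 0 50; -0.7 0 0 0 0 0 50; -0.3 0 0 0 0 0 50; 0 0 0 0 0 0 50'; python3 -c "
from h import *
zoomw('w28',250,100,390,220,5)
c=cap('scene');p=proj(c,[560,278,40])[0]; cap('scene','s28',(p[0],p[1],80))"
```

```text
time_s: 34.95
tcp_pos: [553.2, 278.1, 162.2]
tcp_rot: [0.09, 1.447, -0.101]
contact_force: [0.5, -0.3, -0.4]
width: 0.582
```

View pics/w28.png

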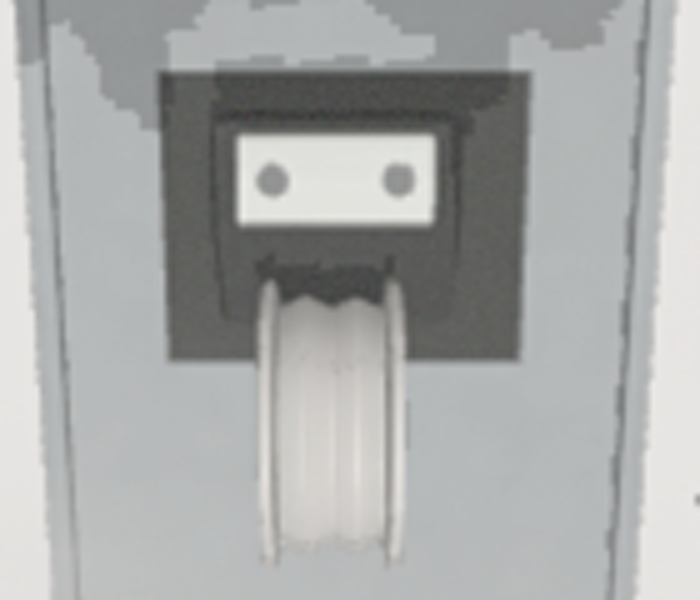

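View pics/s28.png

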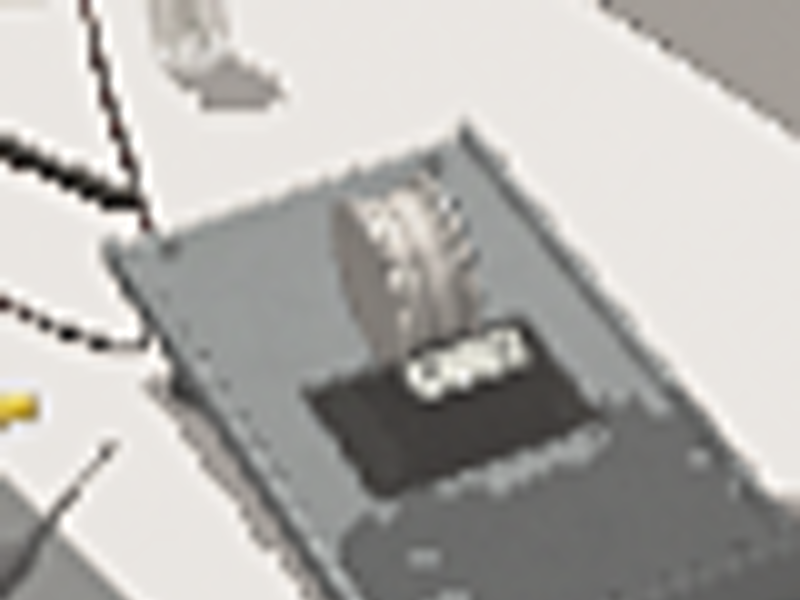

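```bash
python3 -m creep '0 0 0 0 0 0 50; 0 0 0 0 0 0 50; 0 0 0 0 0 0 50; 0 0 0 0 0 0 50';python3 - <<'E'
from h import *
c=cap("wrist"); a=c["image"].astype(int)
chockpose(c,250,100,5,[(520,360),(530,72),(160,72),(168,360)],[(272,180),(399,180)])
# reel extent: rim extremes at deck-normal centre height
for _ in range(8): c2=cap("wrist")
print("max pixel change",np.abs(c2["image"].astype(int)-a)[100:220,250:390].max())
# predicted silhouette: fit reel x
P0=np.array([533.9,282,30]);pr=R.from_euler('ZY',[-.124,-.12]);t=np.linspace(0,2*np.pi,361)
for x in (32,34,36,38):
    ring=np.c_[x+26.3*np.cos(t),0*t-1.6+12,26.3+26.3*np.sin(t)]
    I=proj(c,pr.apply(ring)+P0); print(x,"rows zoom",(I[:,1].min()-100)*5,(I[:,1].max()-100)*5)
E
```

```text
time_s: 35.6
tcp_pos: [552.7, 277.8, 160.5]
tcp_rot: [0.089, 1.449, -0.102]
contact_force: [0.6, -0.1, 0.1]
width: 0.581
pad [532.766 281.906  -0.126] 0.7035640699455712
holes [array([-10.972, -12.869,  24.   ]), array([-10.98 ,   9.297,  24.   ])] chock origin ~ -0.17603612431192417 -1.7859572782251876
reel [ 34.437  -1.504 169.559]
max pixel change 44
32 rows zoom 280.2022191456093 570.0024814117942
34 rows zoom 291.14976431438805 580.2091349792238
36 rows zoom 302.03842013572597 590.3825285500923
38 rows zoom 312.8762489957479 600.512124018127
```

Run:
```python
from h import *
a=cap("scene")["image"].astype(int); 
for _ in range(10): b=cap("scene")["image"].astype(int)
d=np.abs(a-b).max(2); print("ramp area max change",d[215:285,195:275].max(), "t",ctrl.sense()["time_s"])
c=cap("top"); det("top",c,"heat_sink",18); c=cap("wrist"); det("wrist",c,"tip_tin",14); det("wrist",c,"heat_sink",18)
```

```text
ramp area max change 4 t 36.6
heat_sink conf 0.44 px [208.1 234.3] area 34 cen [354.1   399.969] boxc [361.472 400.722] sides 24.748827399933123 20.519439355282003 ang -1.5460277694241962 -3.096031571087546
tip_tin conf 0.79 px [437.1 210.7] area 676 cen [629.789 403.439] boxc [627.639 402.987] sides 28.935891492392965 36.973265553811984 ang 2.3771059744978986 0.6986343985404663
heat_sink conf 0.45 px [434.6 207.6] area 689 cen [623.165 399.047] boxc [625.257 400.951] sides 29.303293140400132 37.347257573021515 ang 2.376198970410129 0.6986343418254193
heat_sink conf 0.24 px [314.8 184.3] area 1519 cen [579.051 271.961] boxc [582.551 272.8  ] sides 30.560569027689585 65.09532461845642 ang 1.4454798064748373 -0.10473952128530166
```

Everything on the ramp is still, and the heat sink and tin are where they were. Handing in.

```bash
python3 -c "
from cell import ctrl
print(ctrl.close_job())"
```

```text
the job is handed in; nothing more can be done
None
```

The job is handed in, at about 36.6 s of the 69 s allowed; no verdict was reported. The chock is on the pad with its toe uphill. The reel went from the rack to the rest by its rim, was taken again across its flanges, and now stands on the ramp against the chock.

**Last checks:**
- **Chock:** about 0 mm along and −1.8 mm across from the pad centre, and square with it.
- **Reel:** its axle is about 33 mm uphill of the chock's origin, where just touching would be 34 mm. It is upright, and its axle looks straight across the ramp.
- **At rest:** the fixed scene camera showed no motion on the ramp for half a second. The fingers were open and well clear.
- **Bystanders:** the tin and heat sink are within about 5 mm of where they started, which is no more than the measuring scatter. I did not look at the card box again, but the fingers never went near it.

**What failed or disagreed:**
- **First chock grasp:** it closed over the chock's top without touching it, because the fingertips stand about 25 mm behind the stated TCP. I corrected the height and it then gripped.
- **Bearing on the chock:** the contact did not show in the force reading. I judged it from the picture, where the reel had pushed the chock about 1–2 mm downhill.
- **Wrist camera:** two wrist pictures differed slightly; I put that down to small arm motion. The network also labelled the tin as the heat sink once in the wrist view.

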